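# Change the reagent cartridges in the feed chute

## Task

Replace the old cartridges in the left lane of the feed chute: stand the basket on the bench under the chute's mouth, in front of the left lane, slide the gate to its second mark so that the left lane empties into the basket while the right lane stays shut, and slide the gate fully shut again. Then set the basket with all the old cartridges back on the middle of its mat, and lay every fresh cartridge from the bench in the lanes wherever there is room (a lane holds three), rib up. Leave the two cartridges of the right lane and everything else on the bench where they are.

Things in the scene. Friction and masses are not known exactly. Their poses are not given: they have to be found in the camera images.
- dispenser: Fixed aluminium two-lane chute on a grey stand. Origin on the bench below the middle of its lip (low front edge, towards the robot); x points back and up the chute, y to the left lane, z up. The lip is 100 mm up, its floor 5 mm thick; below it is free space back to x = 54 mm, so the basket's wall can go some 15 mm under the lip.
- lip (a point): Middle of the lip, on the lane floor (axes as the dispenser's). The floor rises backwards at 32 deg (0.5585 rad) for 215 mm. Left lane centred on y = +29 mm, right on y = -29, each 42 mm wide; walls and the 16 mm divider stand 18 mm off the floor. Slippery: a cartridge laid in a lane (x along the lane) slides down to the gate or the one below.
- lane_mid (a point): Point on the left lane's floor, 150 mm up along it from the lip (axes as the dispenser's). A cartridge resting on the gate has its middle 53 mm up the floor, the next ones 58 mm more each; a lane holds three.
- gate (a joint): Gate slider, m: 0 = first mark, both lanes shut; grows as it slides right (the chute's -y). 0.058 = second mark: left lane open, right lane shut. 0.110 = third mark, end of the rail: both open. Stays where left; 2 N friction. The gate is a steel plate, 30 mm tall, across the lanes 22 mm up the floor from the lip.
- gate_grip (a point): Centre of the black upright grip of the gate slider: 18 mm along the track (y), 34 deep (x), 36 tall; moves with it, axes as the dispenser's. It stands on a steel rail whose top is 25 mm below this point (rail 20 deep, 12 tall, y = +66 to -170 mm of the dispenser; two uprights just outside the lanes, below it).
- basket_mid (a point): White basket, 173x158x69 mm (x,y,z), open on top, 3 mm walls, 0.3 kg. Point: its middle, 34.5 mm above its underside. Grey lifting tabs on the middle of its +y and -y walls: 50 long (x), 10 thick (y), centred 80.5 mm from the middle, 50 to 92 mm above the underside; pinch one across its 10 mm from above.
- mat: Flat dark rubber mat, 200 x 190 x 3 mm (x, y, z), fixed on the bench; origin at the centre of its underside. The basket starts on it and goes back on it.
- old_1_mid (a point): Cartridge, 80 g, white body 58x38x28 mm (x,y,z), on top a grey grip rib 28 long (x), 18 thick (y), 26 tall; 54 tall in all. Point: its centre, 27 mm above its underside; z up through the rib. Pinch the rib across y. Old: in the chute's left lane at the start.
- old_2_mid (a point): Cartridge, 80 g, white body 58x38x28 mm (x,y,z), on top a grey grip rib 28 long (x), 18 thick (y), 26 tall; 54 tall in all. Point: its centre, 27 mm above its underside; z up through the rib. Pinch the rib across y. Old: in the chute's left lane at the start.
- fresh_1_mid (a point): Cartridge, 80 g, white body 58x38x28 mm (x,y,z), on top a grey grip rib 28 long (x), 18 thick (y), 26 tall; 54 tall in all. Point: its centre, 27 mm above its underside; z up through the rib. Pinch the rib across y. Fresh: stands on the bench left of the chute at the start (two to four do; the others absent).
- fresh_2_mid (a point): Cartridge, 80 g, white body 58x38x28 mm (x,y,z), on top a grey grip rib 28 long (x), 18 thick (y), 26 tall; 54 tall in all. Point: its centre, 27 mm above its underside; z up through the rib. Pinch the rib across y. Fresh: stands on the bench left of the chute at the start (two to four do; the others absent).
- fresh_3_mid (a point): Cartridge, 80 g, white body 58x38x28 mm (x,y,z), on top a grey grip rib 28 long (x), 18 thick (y), 26 tall; 54 tall in all. Point: its centre, 27 mm above its underside; z up through the rib. Pinch the rib across y. Fresh: stands on the bench left of the chute at the start (two to four do; the others absent).
- fresh_4_mid (a point): Cartridge, 80 g, white body 58x38x28 mm (x,y,z), on top a grey grip rib 28 long (x), 18 thick (y), 26 tall; 54 tall in all. Point: its centre, 27 mm above its underside; z up through the rib. Pinch the rib across y. Fresh: stands on the bench left of the chute at the start (two to four do; the others absent).
- stay_1_mid (a point): Cartridge, 80 g, white body 58x38x28 mm (x,y,z), on top a grey grip rib 28 long (x), 18 thick (y), 26 tall; 54 tall in all. Point: its centre, 27 mm above its underside; z up through the rib. Pinch the rib across y. Lies in the chute's right lane and stays there.
- stay_2_mid (a point): Cartridge, 80 g, white body 58x38x28 mm (x,y,z), on top a grey grip rib 28 long (x), 18 thick (y), 26 tall; 54 tall in all. Point: its centre, 27 mm above its underside; z up through the rib. Pinch the rib across y. Lies in the chute's right lane and stays there.
- timer: Bench timer, 60 x 66 x 18 mm; origin at the centre of its underside. A bystander.
- marker: Marker pen lying along its y, 135 mm long, 16 mm thick; origin at the centre of its underside. A bystander.
- cassette_b: Dark tube cassette standing, 31 x 92 x 80 mm; origin at the centre of its underside. A bystander.
Mind the look-alikes: they are no part of the job. Leave any blue look-alike of the part that bears fresh_3_mid alone.

How it is judged (in metres and radians):
On the way, in this order (a step that is already met when the one before it is completed fails the run):
1. the basket stands on the bench under the chute's mouth, in front of the left lane, the gate still shut (x of basket_mid in the frame of dispenser between -0.105 and -0.045 m and y of basket_mid in the frame of dispenser between -0.006 and 0.064 m and height (world z) of basket_mid below 0.042 m and angle between basket_mid's own z axis and vertical below 0.08 rad and value of joint gate below 0.012 m), for 0.2 s.
2. the gate stands at its second mark (within 7 mm) (value of joint gate between 0.051 and 0.065 m), for 0.2 s.
3. all the old cartridges lie in the basket (x of old_1_mid in the frame of basket_mid between -0.08 and 0.08 m and y of old_1_mid in the frame of basket_mid between -0.073 and 0.073 m and z of old_1_mid in the frame of basket_mid between -0.035 and 0.06 m and x of old_2_mid in the frame of basket_mid between -0.08 and 0.08 m and y of old_2_mid in the frame of basket_mid between -0.073 and 0.073 m and z of old_2_mid in the frame of basket_mid between -0.035 and 0.06 m), for 0.2 s.
4. the gate is shut again (within 6 mm) (value of joint gate below 0.006 m), for 0.2 s.
At the end, for the whole second after the job is handed in: Every fresh cartridge lies in one of the chute's lanes, rib up; every old cartridge is in the basket, which stands level on the mat with its middle within 40 mm of the mat's; the gate is shut within 6 mm; the right lane's cartridges are within 25 mm of where they began (all of step 3 and x of fresh_1_mid in the frame of dispenser between 0 and 0.18 m and (y of fresh_1_mid in the frame of dispenser between 0.012 and 0.046 m or y of fresh_1_mid in the frame of dispenser between -0.046 and -0.012 m) and z of fresh_1_mid in the frame of dispenser between 0.12 and 0.26 m and angle between each of fresh_1_mid, fresh_2_mid, fresh_3_mid, fresh_4_mid's own z axis and vertical below 0.75 rad and x of fresh_2_mid in the frame of dispenser between 0 and 0.18 m and (y of fresh_2_mid in the frame of dispenser between 0.012 and 0.046 m or y of fresh_2_mid in the frame of dispenser between -0.046 and -0.012 m) and z of fresh_2_mid in the frame of dispenser between 0.12 and 0.26 m and x of fresh_3_mid in the frame of dispenser between 0 and 0.18 m and (y of fresh_3_mid in the frame of dispenser between 0.012 and 0.046 m or y of fresh_3_mid in the frame of dispenser between -0.046 and -0.012 m) and z of fresh_3_mid in the frame of dispenser between 0.12 and 0.26 m and x of fresh_4_mid in the frame of dispenser between 0 and 0.18 m and (y of fresh_4_mid in the frame of dispenser between 0.012 and 0.046 m or y of fresh_4_mid in the frame of dispenser between -0.046 and -0.012 m) and z of fresh_4_mid in the frame of dispenser between 0.12 and 0.26 m and horizontal distance between basket_mid and mat below 0.04 m and height (world z) of basket_mid below 0.046 m and angle between basket_mid's own z axis and vertical below 0.08 rad and value of joint gate below 0.006 m and distance of each of stay_1_mid, stay_2_mid from where it was at the start of the episode below 0.025 m); the robot touches nothing.
It fails at once if a cartridge of the right lane is let out or shifted by more than 40 mm (distance of any of stay_1_mid, stay_2_mid from where it was at the start of the episode above 0.04 m).
It fails at once if another thing on the bench is shoved by more than 40 mm (distance of any of timer, marker, cassette_b from where it was at the start of the episode above 0.04 m).
It fails at once if the basket is tipped by more than 35 degrees (angle between basket_mid's own z axis and vertical above 0.61 rad).
Of fresh_1, fresh_2, fresh_3, fresh_4 only 2 to 4 are there at a start; the rules pass over those that are not, and their reading is None.
At some moment in a run one of fresh_1, fresh_2, fresh_3, fresh_4, basket may be knocked a few centimetres aside while the robot is not near it.
It also fails if it takes over 210 s, if anything falls off the work surface, if the arm or the gripper's body presses on something with over 40 N, if the wrist force passes 120 N, or if a joint passes its speed limit or range.

## Robot

A 6-joint arm with a two-finger parallel gripper is mounted at the origin on a cart in front of the work surface, level with it; the furniture and walls round the work are solid. World frame = base frame: x ahead of the robot, y to its left, z up, the work surface at z = 0. Lengths are in mm, angles in rad, forces in N, time in s.
With the tool pointing down it reaches from about 250 to 725 mm from the base axis. Payload 4 kg.
Tool frame: the origin (TCP) lies midway between the tips of the shut fingers; the grasp point (between the pads) lies 19 mm behind it; z points along the fingers, y is the direction in which the jaws open and shut (so a half turn about z gives the same grasp; the last joint's range is limited). The gripper opens to 85 mm and grips with 20 to 120 N. Pads are 22 mm wide; open, the fingers measure 114 mm over their backs; the gripper's body (76 mm by 85 mm) begins 54 mm behind the grasp point. The pads swing forward as they close: fully open they stand 13 mm farther back than shut.
Start: joints at [1.257, 0.241, 0.005, 1.335, 0, 1.571], TCP at [154.336, 475.584, 231.306] pointing down, gripper open.
Joint ranges: [-2.72, 2.72], [-1.05, 1.87], [-1.09, 1.28], [-1.99, 2.15], [-1.42, 1.44], [-3.14, 3.14]. Speed limits (rad/s): [2.79, 2.79, 3.14, 3.14, 3.14, 3.14].

## Interface

Orientations are given as a 3x3 rotation matrix whose columns are the frame's x, y, z axes.
In Python, from workcell import get_obs, grab_frame, close_job gives the robot as it stands. The module is installed in compiled form; this text tells all that it offers.
- The arm moves only by the tool apply_moves, never from a script. Its argument "commands" is a list of rows, each a list of 3 entries, a list of its own where there are three numbers: the shift along the tool's x, y, z in mm, then the turn, a rotation vector about the tool's x, y, z in degrees, then the gripper command: -1 is shut, 1 is fully open, values between are in proportion. In form: [[[x, y, z], [wx, wy, wz], gripper], ...]. A call has 1 to 20 rows; each row is the pose to reach, as a shift and turn from the pose commanded when the call began, along the tool's axes at that moment; what a row does not reach only later rows make up. A row lasts 1/12 s, in which the tool goes at most 41.7 mm and 7.16 degrees, less where a joint would pass 70% of its speed; a pose out of reach is approached as far as the arm can. A call with a gripper value outside its range is refused whole. The fingers move at their own pace and stop on an object; "grip_force" is the grip in N (left out, the last holds). Time passes only in rows, so rows that repeat a pose let the fingers close. It gives the time, the measured TCP pose, the force and the opening at its end, in the units of the state.
- get_obs(): the state, without advancing time (a new reading comes with each control period).
- grab_frame(name): name is "scene" or "top" or "wrist"; returns a dict with "color" (480x640x3 uint8, blue, green, red), "fovy" (degrees; the focal length in pixels is half the picture's height over the tangent of half this angle, whatever the lens; pixels are square), "cx", "cy" (the principal point, pixels), "k1" (the pictures are not rectified: a ray, as slopes to the right and down, at radius r is drawn at 1 + k1 r^2 times it, then the intrinsics apply), "extrinsics" (4x4, takes a point from world to camera coordinates). Camera axes: x right, y down, z forward; pixel columns grow to the right and rows downward; lengths in mm; the calibration is good to about 2 mm. A picture is of the moment at which its call begins. There is no depth.
- close_job(): hands the job in, once; it reports no verdict.
The state is a dict: "clock": time; "qpos": joint angles; "qvel": joint speeds; "tau": joint torques, N m; "ee_pos": TCP position; "tcp_rot": TCP orientation; "ft_force": force on the tool from outside, world axes, zero at the start; "wrist_torque": the same for the moment, N m; "grip_width": finger opening in mm.
Only numpy, scipy, OpenCV 4.12 (cv2) and the standard library are available. Lean on these libraries where they do the work, as an engineer would, in place of code of your own. Each camera call takes 0.05 s, during which the arm holds its last target. There are 200 camera calls.

## Working session

There is one attempt and no reset: what is moved stays moved. The work goes in short steps, Python scripts to look and compute and a tool call to move; the robot and the scene stay as the last step left them, time stands still between calls to the robot, and variables do not carry over. Pictures are saved under pics/ and viewed, on a budget of 14 in all, crops included, one or two more only if the job needs it, and the job is handed in when it is done.

Besides the shell and the picture viewer there is one more tool, called after "Call:" as name([rows], argument=value, ...), one row to a line, values as JSON. apply_moves: Moves the arm, as the interface text tells. Its arguments: {"type":"object","properties":{"commands":{"type":"array","items":{"type":"array"}},"grip_force":{"type":"number"}},"required":["commands"]}

```bash
mkdir -p pics
cat > h.py <<'E'
import numpy as np, cv2
from workcell import get_obs, grab_frame
def snap(name,fn):
    f=grab_frame(name); cv2.imwrite('pics/'+fn+'.png',f['color'])
    np.save('pics/'+fn+'.npy',{k:f[k] for k in f if k!='color'},allow_pickle=True); return f
def load(fn): return np.load('pics/'+fn+'.npy',allow_pickle=True).item()
def K(f):
    F=240/np.tan(np.radians(f['fovy'])/2); return F
def ray(f,u,v):
    F=K(f); d=np.array([(u-f['cx'])/F,(v-f['cy'])/F]); s=d.copy()
    for _ in range(20): s=d/(1+f['k1']*(s@s))
    E=np.array(f['extrinsics']); R=E[:3,:3]; o=-R.T@E[:3,3]
    return o,R.T@np.array([*s,1])
def onz(f,u,v,z):
    o,d=ray(f,u,v); return (o+d*(z-o[2])/d[2]).round(1)
def proj(f,p):
    E=np.array(f['extrinsics']); c=E[:3,:3]@np.array(p)+E[:3,3]; s=c[:2]/c[2]
    s=s*(1+f['k1']*(s@s)); return (s*K(f)+[f['cx'],f['cy']]).round(1)
def crop(fn,out,u0,v0,u1,v1,k):
    im=cv2.imread('pics/'+fn+'.png')[v0:v1,u0:u1]
    cv2.imwrite('pics/'+out+'.png',cv2.resize(im,None,fx=k,fy=k,interpolation=cv2.INTER_CUBIC))
E
python3 - <<'E'
from h import *
for n in('scene','top','wrist'):
    f=snap(n,n+'0'); print(n,f['fovy'],f['k1'],f['cx'],f['cy']); print(np.array(f['extrinsics']).round(3).tolist())
o=get_obs(); print(o)
E
```

```text
scene 46.247693241912486 -0.09106487469430516 313.4951567527705 245.79748389038255
[[-0.867, -0.497, -0.013, 546.535], [-0.31, 0.561, -0.767, 210.412], [0.389, -0.661, -0.641, 1302.155], [0.0, 0.0, 0.0, 1.0]]
top 50.397931830283724 -0.1170629729464614 321.4130792801299 240.40883883270845
[[-0.001, -1.0, 0.015, 154.666], [-0.983, -0.002, -0.184, 563.194], [0.184, -0.015, -0.983, 1201.749], [0.0, 0.0, 0.0, 1.0]]
wrist 66.34221096265398 0.0035455075124359034 318.4973593737843 237.66952110860987
[[0.31, 0.951, -0.002, -497.69], [0.905, -0.294, 0.309, -39.818], [0.293, -0.098, -0.951, 380.452], [0.0, 0.0, 0.0, 1.0]]
{'clock': 0.15, 'qpos': array([ 1.25697585e+00,  2.41228958e-01,  4.03754858e-03,  1.33523243e+00,
       -1.13774388e-06,  1.57080882e+00]), 'qvel': array([ 3.99145214e-04, -2.17007483e-03,  3.20349494e-03, -1.14665568e-03,
        8.84395175e-05,  1.39410728e-03]), 'tau': array([-1.55931699e-03, -3.72634578e+01,  2.52638394e+01,  1.23583322e-02,
       -1.04729479e-04,  9.40923606e-07]), 'ee_pos': array([154.19633719, 475.11403773, 230.62443802]), 'tcp_rot': array([[-9.51157296e-01,  3.08706246e-01, -5.01321547e-04],
       [ 3.08706653e-01,  9.51156036e-01, -1.54837517e-03],
       [-1.15807117e-06, -1.62750964e-03, -9.99998676e-01]]), 'ft_force': array([-0.50220023, -0.85217242,  0.55505795]), 'wrist_torque': array([ 0.00662908,  0.03054272, -0.04435293]), 'grip_width': 85.51200903703209}
```

View pics/top0.png

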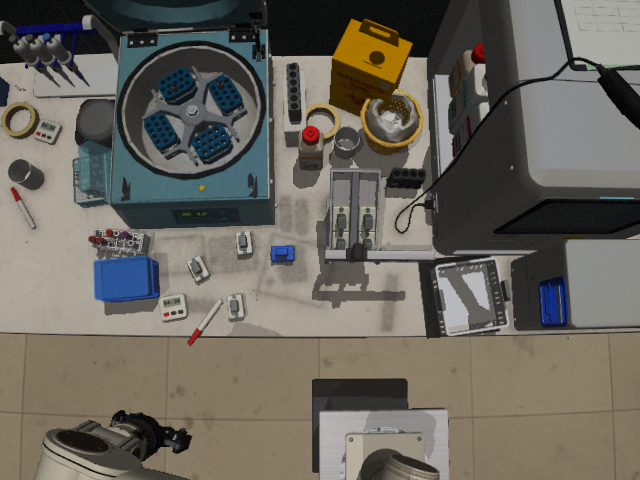

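View pics/scene0.png

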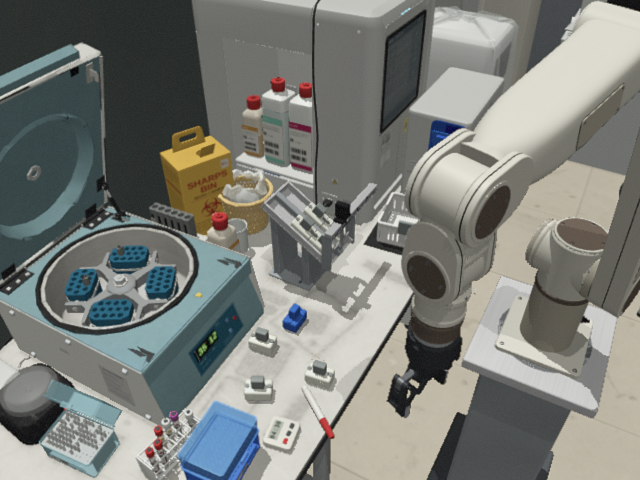

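The top view shows white fresh cartridges at (244,242), (197,268) and (236,305). The blue look-alike is at (282,254), to be left alone. The chute is at (355,215) with the gate grip near (359,251), and the basket sits on its mat at (468,295). I'll confirm in enlarged crops.

Run:
```python
from h import *
crop('top0','c1',170,160,410,340,3.3)
crop('top0','c2',310,160,520,345,3.2)
```

```text
(no output)
```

View pics/c1.png

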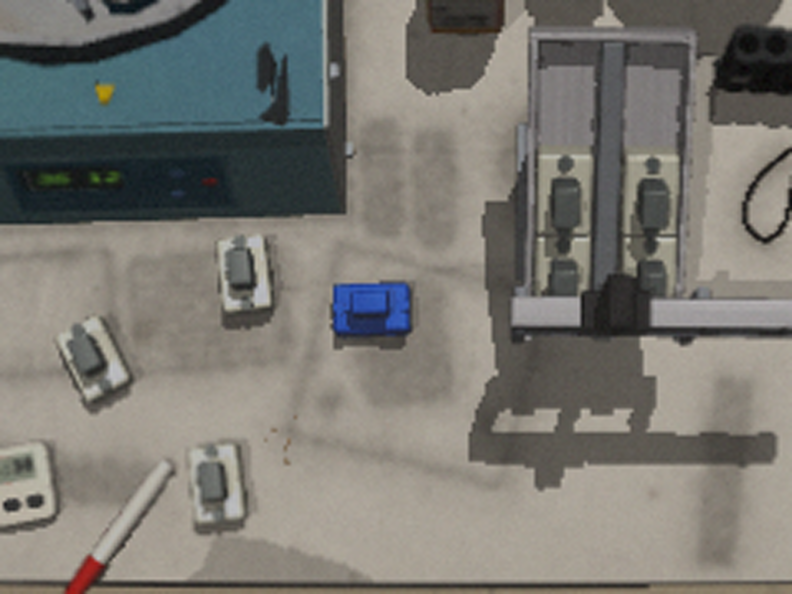

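View pics/c2.png

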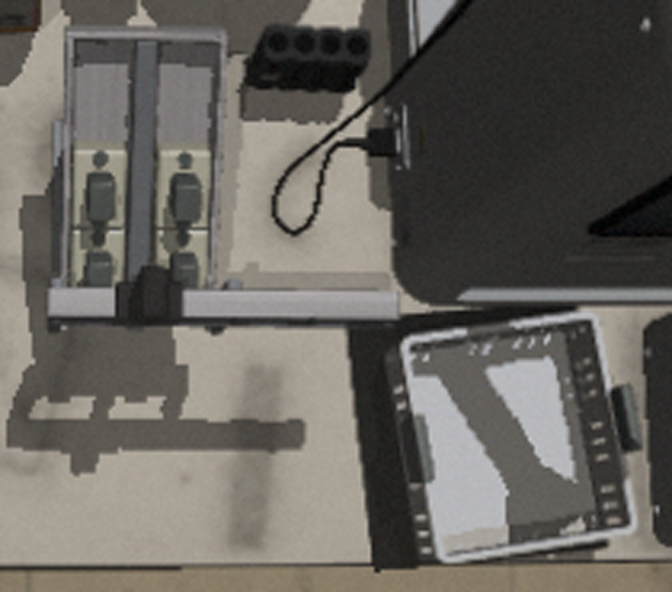

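Run:
```python
from h import *
crop('scene0','c3',255,150,425,290,4.5)
```

```text
(no output)
```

View pics/c3.png

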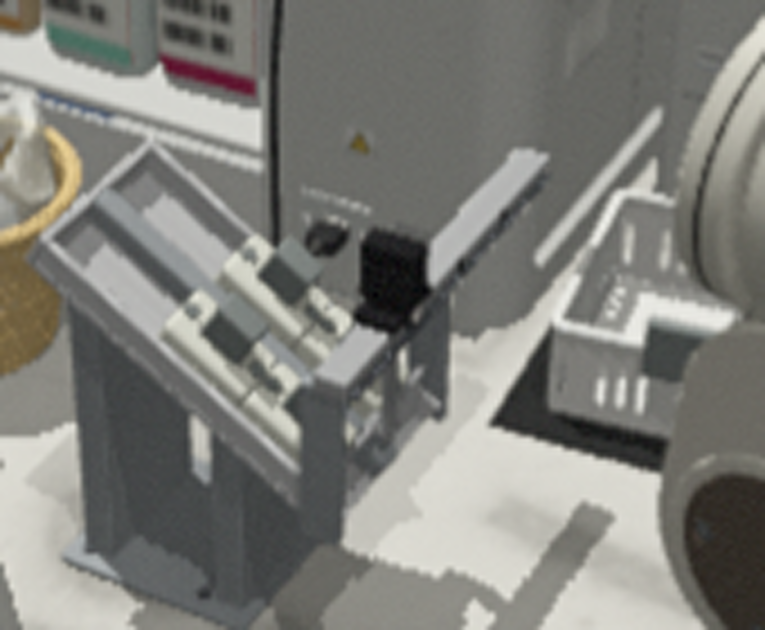

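```bash
cat > fit.py <<'E'
from h import *
from scipy.optimize import least_squares
T=load('top0');S=load('scene0')
c1=lambda x,y:(170+x/3.3,160+y/3.3); c2=lambda x,y:(310+x/3.2,160+y/3.2); c3=lambda x,y:(255+x/4.5,150+y/4.5)
sl=np.radians(32);fl=lambda s,n,y:[s*np.cos(sl)-n*np.sin(sl),y,100+s*np.sin(sl)+n*np.cos(sl)]
def res(p,full=False):
    x,y,a,rx,rz,w=p; c,s=np.cos(a),np.sin(a)
    W=lambda q:[x+c*q[0]-s*q[1],y+s*q[0]+c*q[1],q[2]]
    obs=[(T,c1(512,297),(rx+10,66,rz)),(T,c1(512,325),(rx-10,66,rz)),(T,c2(398,290),(rx+10,-170,rz)),(T,c2(398,318),(rx-10,-170,rz)),
     (S,c3(515,152),(rx+10,-170,rz)),(S,c3(548,158),(rx-10,-170,rz)),(S,c3(345,383),(rx-10,66,rz)),
     (T,c1(528,30),fl(215,18,w)),(T,c1(694,30),fl(215,18,-w)),(S,c3(152,137),fl(215,18,-w)),(S,c3(33,250),fl(215,18,w)),
     (T,c1(566,200),fl(111,54,29)),(T,c1(655,200),fl(111,54,-29))]
    r=np.array([proj(t,W(q))-np.array(o) for t,o,q in obs]); return r if full else r.ravel()
r=least_squares(res,[500,30,0,-5,150,53],loss='soft_l1')
if __name__=='__main__':
    print(r.x.round(3)); print(res(r.x,True).round(1).tolist())
    for u,v in [c1(616,292),c1(616,327)]: print(onz(T,u,v,r.x[4]+43))
    print('fresh')
    for n,(a,b) in dict(A=(240,268),B=(86,356),C=(211,480)).items(): print(n,onz(T,*c1(a,b),54))
    for q in [(413,449),(628,417)]: print('tab',onz(T,*c2(*q),95))
    for q in [(404,341),(601,312),(633,528),(437,560)]: print('rim',onz(T,*c2(*q),72))
E
python3 fit.py
```

```text
[500.  30.   0.  -5. 150.  53.]
[[23.1, 7.8], [23.2, 8.1], [17.5, 7.2], [17.9, 7.1], [10.2, 9.5], [9.7, 10.2], [13.9, 10.1], [25.8, 6.3], [24.3, 6.6], [13.5, -8.0], [17.7, -12.4], [25.2, 5.8], [24.8, 5.8]]
[518.8  80.5 193. ]
[495.6  80.8 193. ]
fresh
A [560.3 347.8  54. ]
B [494.  460.3  54. ]
C [403.4 365.   54. ]
tab [ 412.5 -120.2   95. ]
tab [ 434.9 -284.2   95. ]
rim [ 495.4 -122.2   72. ]
rim [ 517.4 -276.7   72. ]
rim [ 353.4 -292.2   72. ]
rim [ 331.8 -141.    72. ]
```

```bash
sed -i "s/\[f\['cx'\],f\['cy'\]\]).round(1)/[f['cx'],f['cy']])/" h.py; python3 fit.py
```

```text
[ 5.13013e+02  8.44100e+01 -5.00000e-03 -1.01810e+01  2.12027e+02
  5.58880e+01]
[[-0.5, -0.4], [-0.5, 0.4], [0.1, -0.4], [0.4, 0.0], [0.2, -0.8], [-0.0, 0.0], [0.2, 1.4], [-0.3, 0.3], [0.9, 0.9], [-1.2, 0.3], [0.1, -2.0], [0.2, -0.2], [-0.1, -0.0]]
[508.2  85.8 255. ]
[486.3  86.1 255. ]
fresh
A [560.3 347.8  54. ]
B [494.  460.3  54. ]
C [403.4 365.   54. ]
tab [ 412.5 -120.2   95. ]
tab [ 434.9 -284.2   95. ]
rim [ 495.4 -122.2   72. ]
rim [ 517.4 -276.7   72. ]
rim [ 353.4 -292.2   72. ]
rim [ 331.8 -141.    72. ]
```

```bash
cat >> h.py <<'E'
from scipy.spatial.transform import Rotation as Ro
def Rt(yaw,tilt=0):
    "tool down, tool y at world yaw+90deg; tilt about world-y-like tool axis (rad), + = fingers lean so that tool z points to +x"
    return (Ro.from_euler('z',yaw)*Ro.from_euler('y',-tilt)).as_matrix()@np.diag([-1,1,-1.])
def mv(p,yaw=0,tilt=0):
    o=get_obs(); R=np.array(o['tcp_rot']); s=R.T@(np.array(p)-o['ee_pos'])
    w=np.degrees(Ro.from_matrix(R.T@Rt(yaw,tilt)).as_rotvec())
    print('t',round(o['clock'],2),'at',o['ee_pos'].round(1),'g',round(o['grip_width'],1),'F',o['ft_force'].round(1),'-> shift',s.round(1),'rot',w.round(1))
E
python3 - <<'E'
from h import *
f=load('wrist0');E=np.array(f['extrinsics']);c=-E[:3,:3].T@E[:3,3]
o=get_obs();R=o['tcp_rot'];print('cam in tool',R.T@(c-o['ee_pos']),(R.T@E[:3,:3].T).round(2))
S=load('scene0')
for z in(60,80,95,110): print(z,proj(S,[503,146,z]))
mv([412,-125,250],.13)
E
```

```text
cam in tool [  79.12447283   -1.12059101 -142.38889491] [[-0.   -0.95 -0.31]
 [ 1.   -0.   -0.  ]
 [ 0.   -0.31  0.95]]
60 [328.6720387  282.98572264]
80 [328.710168   276.95843151]
95 [328.73903472 272.36089897]
110 [328.7681327  267.69588224]
t 0.15 at [154.2 475.1 230.6] g 85.5 F [-0.5 -0.9  0.6] -> shift [-430.5 -491.2  -18.6] rot [ -0.1  -0.  -25.4]
```

Call:
apply_moves([
  [[-430, -491, -18], [0, 0, -25.4], 1],
  [[-430, -491, -18], [0, 0, -25.4], 1],
  [[-430, -491, -18], [0, 0, -25.4], 1],
  [[-430, -491, -18], [0, 0, -25.4], 1],
  [[-430, -491, -18], [0, 0, -25.4], 1],
  [[-430, -491, -18], [0, 0, -25.4], 1],
  [[-430, -491, -18], [0, 0, -25.4], 1],
  [[-430, -491, -18], [0, 0, -25.4], 1],
  [[-430, -491, -18], [0, 0, -25.4], 1],
  [[-430, -491, -18], [0, 0, -25.4], 1],
  [[-430, -491, -18], [0, 0, -25.4], 1],
  [[-430, -491, -18], [0, 0, -25.4], 1],
  [[-430, -491, -18], [0, 0, -25.4], 1],
  [[-430, -491, -18], [0, 0, -25.4], 1],
  [[-430, -491, -18], [0, 0, -25.4], 1],
  [[-430, -491, -18], [0, 0, -25.4], 1],
  [[-430, -491, -18], [0, 0, -25.4], 1],
  [[-430, -491, -18], [0, 0, -25.4], 1],
  [[-430, -491, -18], [0, 0, -25.4], 1],
  [[-430, -491, -18], [0, 0, -25.4], 1],
], grip_force=80)

```text
clock: 1.82
ee_pos: [411.1, -123.1, 249.1]
tcp_rot: [[-0.991, -0.131, -0.001], [-0.131, 0.991, 0.001], [0.001, 0.001, -1.0]]
ft_force: [-0.3, -0.2, -0.5]
grip_width: 86.0
```

Run:
```python
from h import *
f=snap('wrist','w1'); mv([412,-125,250],.13)
```

```text
t 1.87 at [ 411.2 -122.9  249.3] g 85.6 F [0.1 0.1 0.5] -> shift [-0.5 -2.2 -0.7] rot [ 0.  -0.   0.1]
```

View pics/w1.png

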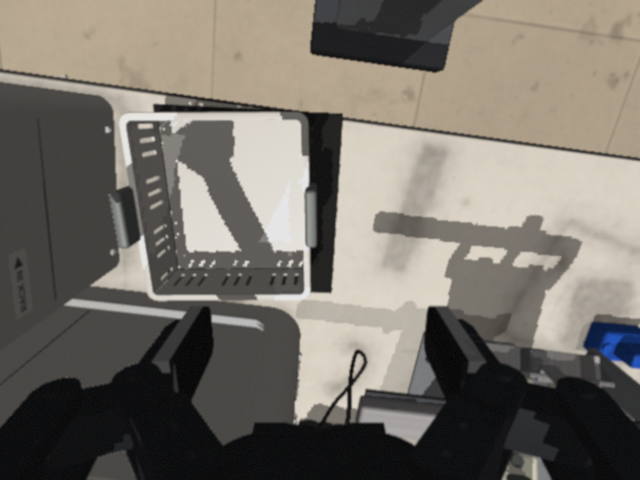

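Run:
```python
from h import *
f=load('w1')
for q in [(311,187),(311,245),(311,216),(120,218)]: print('tab',onz(f,*q,95))
for q in [(122,117),(305,115),(308,297),(152,298)]: print('rim',onz(f,*q,72))
for q in [(157,105),(341,115),(331,292)]: print('mat',onz(f,*q,3))
```

```text
tab [ 385.5 -133.7   95. ]
tab [ 435.  -127.5   95. ]
tab [ 409.6 -130.7   95. ]
tab [ 432.  -288.4   95. ]
rim [ 352.1 -295.6   72. ]
rim [ 330.9 -145.9   72. ]
rim [ 496.  -123.3   72. ]
rim [ 516.5 -272.6   72. ]
mat [ 340.4 -295.5    3. ]
mat [ 325.9 -112.5    3. ]
mat [521.4 -95.    3. ]
```

Run:
```python
from h import *
mv([412,-130.2,62],.13)
```

```text
t 1.87 at [ 411.2 -122.9  249.3] g 85.6 F [0.1 0.1 0.5] -> shift [ 1.000e-01 -7.400e+00  1.873e+02] rot [ 0.  -0.   0.1]
```

Call:
apply_moves([
  [[0, -7.4, 40], [0, 0, 0], 1],
  [[0, -7.4, 80], [0, 0, 0], 1],
  [[0, -7.4, 115], [0, 0, 0], 1],
  [[0, -7.4, 145], [0, 0, 0], 1],
  [[0, -7.4, 170], [0, 0, 0], 1],
  [[0, -7.4, 187], [0, 0, 0], 1],
  [[0, -7.4, 187], [0, 0, 0], 1],
  [[0, -7.4, 187], [0, 0, 0], -1],
  [[0, -7.4, 187], [0, 0, 0], -1],
  [[0, -7.4, 187], [0, 0, 0], -1],
  [[0, -7.4, 187], [0, 0, 0], -1],
  [[0, -7.4, 187], [0, 0, 0], -1],
  [[0, -7.4, 187], [0, 0, 0], -1],
  [[0, -7.4, 187], [0, 0, 0], -1],
  [[0, -7.4, 187], [0, 0, 0], -1],
  [[0, -7.4, 187], [0, 0, 0], -1],
  [[0, -7.4, 177], [0, 0, 0], -1],
  [[0, -7.4, 167], [0, 0, 0], -1],
  [[0, -7.4, 167], [0, 0, 0], -1],
], grip_force=80)

```text
clock: 3.45
ee_pos: [413.5, -131.7, 83.5]
tcp_rot: [[-0.992, -0.129, 0.002], [-0.129, 0.992, -0.0], [-0.002, -0.0, -1.0]]
ft_force: [0.9, 0.0, -2.4]
grip_width: 9.4
```

Run:
```python
from h import *
f=snap('scene','s1'); crop('s1','c4',290,150,500,310,3.5)
mv([390,193.5,82],0)
```

```text
t 3.5 at [ 413.2 -131.6   82.7] g 8.6 F [ 0.4  0.2 -3.2] -> shift [-18.9 325.4   0.7] rot [-0.   0.1  7.4]
```

View pics/c4.png

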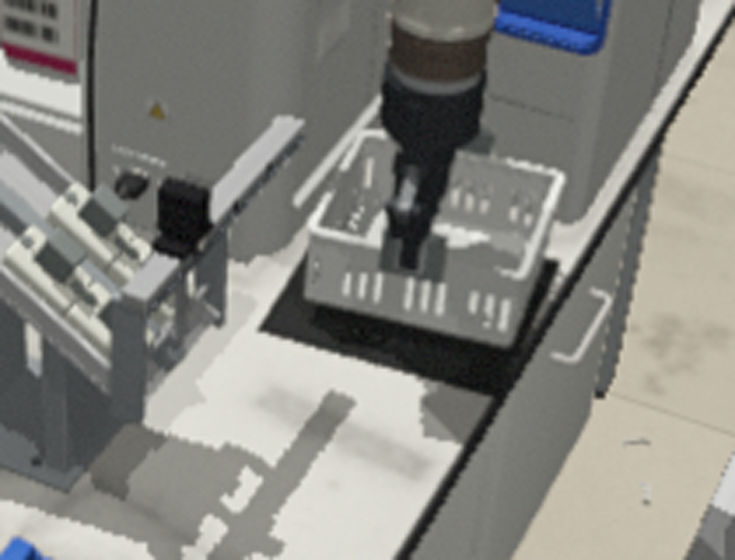

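Call:
apply_moves([
  [[14, 2, 0], [0, 0, 2], -1],
  [[28, 4, 0], [0, 0, 4], -1],
  [[28, 4, 0], [0, 0, 7.4], -1],
  [[25, 30, 0], [0, 0, 7.4], -1],
  [[21, 60, 0], [0, 0, 7.4], -1],
  [[17, 90, 0], [0, 0, 7.4], -1],
  [[13, 120, 0], [0, 0, 7.4], -1],
  [[9, 150, 0], [0, 0, 7.4], -1],
  [[5, 180, 0], [0, 0, 7.4], -1],
  [[1, 210, 0], [0, 0, 7.4], -1],
  [[-3, 240, 0], [0, 0, 7.4], -1],
  [[-7, 270, 0], [0, 0, 7.4], -1],
  [[-11, 300, 0], [0, 0, 7.4], -1],
  [[-14, 318, 0], [0, 0, 7.4], -1],
  [[-14, 326, 0], [0, 0, 7.4], -1],
  [[-14, 326, 0], [0, 0, 7.4], -1],
  [[-14, 326, 0], [0, 0, 7.4], -1],
])

```text
clock: 4.92
ee_pos: [383.7, 192.9, 81.5]
tcp_rot: [[-1.0, -0.001, -0.002], [-0.001, 1.0, -0.002], [0.002, -0.002, -1.0]]
ft_force: [-0.5, 0.1, -3.1]
grip_width: 8.9
```

Run:
```python
from h import *
mv([433,193.5,59],0)
```

```text
t 4.92 at [383.7 192.9  81.5] g 8.9 F [-0.5  0.1 -3.1] -> shift [-49.3   0.6  22.4] rot [-0.1 -0.1  0.1]
```

Call:
apply_moves([
  [[0, 0, 8], [0, 0, 0], -1],
  [[0, 0, 15], [0, 0, 0], -1],
  [[-15, 0, 15], [0, 0, 0], -1],
  [[-30, 0, 15], [0, 0, 0], -1],
  [[-44, 0, 15], [0, 0, 0], -1],
  [[-49, 0, 17], [0, 0, 0], -1],
  [[-49, 0, 20], [0, 0, 0], -1],
  [[-49, 0, 22.5], [0, 0, 0], -1],
  [[-49, 0, 22.5], [0, 0, 0], -1],
  [[-49, 0, 22.5], [0, 0, 0], -1],
])

```text
clock: 5.75
ee_pos: [435.7, 193.9, 61.8]
tcp_rot: [[-1.0, -0.0, 0.006], [-0.0, 1.0, 0.0], [-0.006, 0.0, -1.0]]
ft_force: [2.0, 3.6, 10.2]
grip_width: 8.8
```

Run:
```python
from h import *
f=snap('top','t2'); crop('t2','c5',290,160,450,320,3.7)
mv([433,193.5,59],0)
```

```text
t 5.8 at [435.6 193.9  61.8] g 9.2 F [2.2 2.2 9.9] -> shift [ 2.6 -0.4  2.7] rot [0.  0.3 0. ]
```

View pics/c5.png

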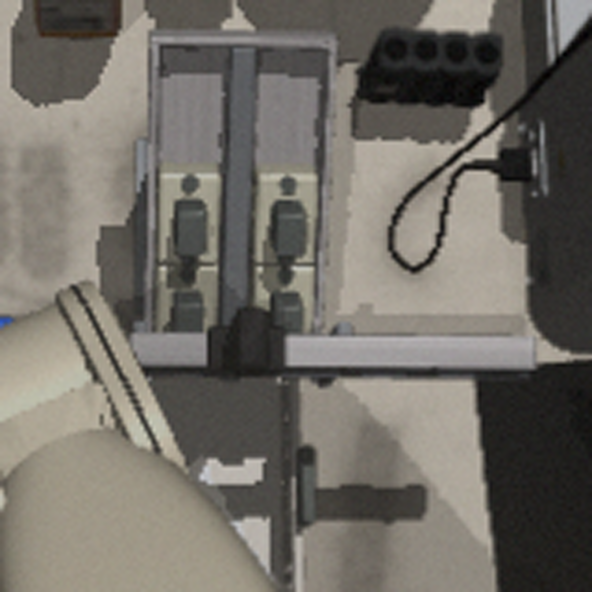

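Call:
apply_moves([
  [[0, 0, 0], [0, 0, 0], 1],
  [[0, 0, 0], [0, 0, 0], 1],
  [[0, 0, 0], [0, 0, 0], 1],
  [[0, 0, 0], [0, 0, 0], 1],
  [[0, 0, 0], [0, 0, 0], 1],
  [[0, 0, 0], [0, 0, 0], 1],
  [[0, 0, -30], [0, 0, 0], 1],
  [[0, 0, -70], [0, 0, 0], 1],
  [[0, 0, -110], [0, 0, 0], 1],
  [[0, 0, -150], [0, 0, 0], 1],
  [[0, 0, -190], [0, 0, 0], 1],
  [[0, 0, -230], [0, 0, 0], 1],
  [[0, 0, -230], [0, 0, 0], 1],
  [[0, 0, -230], [0, 0, 0], 1],
])

```text
clock: 6.97
ee_pos: [435.0, 194.2, 292.5]
tcp_rot: [[-1.0, -0.0, 0.006], [-0.0, 1.0, 0.003], [-0.006, 0.003, -1.0]]
ft_force: [-0.4, -0.4, -0.9]
grip_width: 85.5
```

Run:
```python
from h import *
f=load('t2'); print(onz(f,373.2,291,92))
f=snap('wrist','w2')
mv([503,85,290],0)
```

```text
[435.2  34.4  92. ]
t 7.02 at [433.8 193.7 290.3] g 85.7 F [ 0.3  1.  -0.4] -> shift [ -69.1 -108.8    0.4] rot [0.  0.1 0. ]
```

View pics/w2.png

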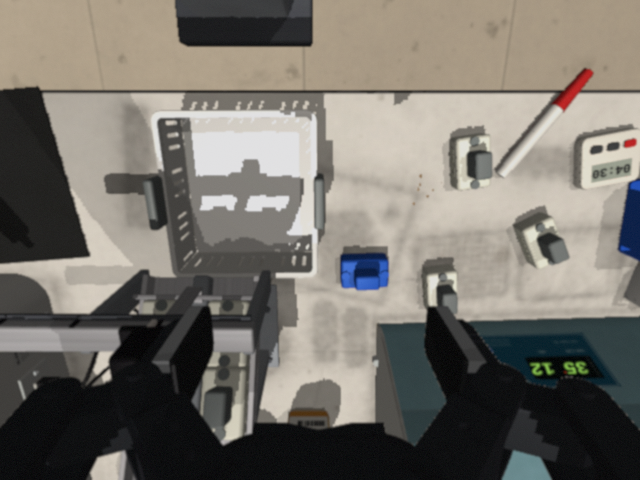

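Call:
apply_moves([
  [[-23, -36, 0], [0, 0, 0], 1],
  [[-46, -72, 0], [0, 0, 0], 1],
  [[-69, -108.8, 0], [0, 0, 0], 1],
  [[-69, -108.8, 0], [0, 0, 0], 1],
  [[-69, -108.8, 25], [0, 0, 0], 1],
  [[-69, -108.8, 50], [0, 0, 0], 1],
  [[-69, -108.8, 65], [0, 0, 0], 1],
  [[-69, -108.8, 65], [0, 0, 0], 1],
  [[-69, -108.8, 65], [0, 0, 0], 1],
])

```text
clock: 7.77
ee_pos: [500.8, 84.7, 222.7]
tcp_rot: [[-1.0, -0.0, -0.005], [-0.0, 1.0, -0.001], [0.005, -0.001, -1.0]]
ft_force: [0.2, 0.1, -0.0]
grip_width: 84.9
```

Run:
```python
from h import *
snap('top','t3');snap('scene','s3')
a=cv2.imread('pics/t3.png')[180:300,300:440];b=cv2.imread('pics/s3.png')[150:270,270:410]
cv2.imwrite('pics/c6.png',cv2.resize(np.hstack([a,b]),None,fx=2.8,fy=2.8,interpolation=cv2.INTER_CUBIC))
mv([503,85,225],0)
```

```text
t 7.87 at [502.7  85.1 225.1] g 85.6 F [ 0.6 -0.3  0.4] -> shift [-0.3 -0.1  0.1] rot [0. 0. 0.]
```

View pics/c6.png

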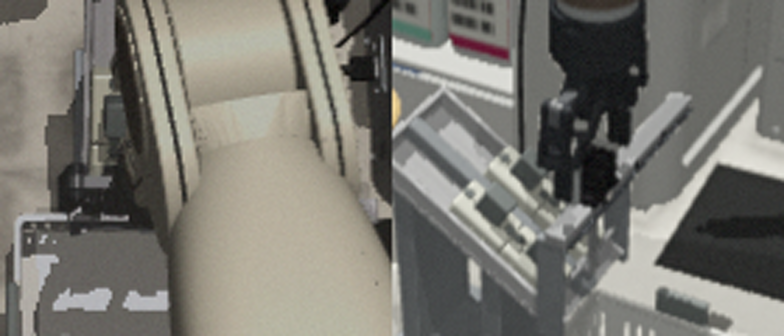

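The fingers straddle the black grip in the scene half of the crop, around (590,175). I'll close on it.

Call:
apply_moves([
  [[0, 0, 0], [0, 0, 0], -1],
  [[0, 0, 0], [0, 0, 0], -1],
  [[0, 0, 0], [0, 0, 0], -1],
  [[0, 0, 0], [0, 0, 0], -1],
  [[0, 0, 0], [0, 0, 0], -1],
  [[0, 0, 0], [0, 0, 0], -1],
  [[0, 0, 0], [0, 0, 0], -1],
  [[0, 0, 0], [0, 0, 0], -1],
  [[0, 0, 0], [0, 0, 0], -1],
  [[0, 0, 0], [0, 0, 0], -1],
], grip_force=50)

```text
clock: 8.7
ee_pos: [502.7, 83.2, 225.4]
tcp_rot: [[-1.0, 0.002, 0.001], [0.002, 1.0, -0.003], [-0.001, -0.003, -1.0]]
ft_force: [-0.6, -5.4, 3.5]
grip_width: 17.3
```

Run:
```python
from h import *
mv([503,27,225],0)
```

```text
t 8.7 at [502.7  83.2 225.4] g 17.3 F [-0.6 -5.4  3.5] -> shift [ -0.4 -56.1   0.6] rot [-0.2  0.1 -0.1]
```

Call:
apply_moves([
  [[0, -10, 0], [0, 0, 0], -1],
  [[0, -25, 0], [0, 0, 0], -1],
  [[0, -40, 0], [0, 0, 0], -1],
  [[0, -52, 0], [0, 0, 0], -1],
  [[0, -60, 0], [0, 0, 0], -1],
  [[0, -60, 0], [0, 0, 0], -1],
  [[0, -60, 0], [0, 0, 0], -1],
  [[0, -60, 0], [0, 0, 0], -1],
  [[0, -60, 0], [0, 0, 0], -1],
  [[0, -60, 0], [0, 0, 0], -1],
  [[0, -60, 0], [0, 0, 0], -1],
  [[0, -60, 0], [0, 0, 0], -1],
  [[0, -60, 0], [0, 0, 0], -1],
  [[0, -60, 0], [0, 0, 0], -1],
  [[0, -60, 0], [0, 0, 0], -1],
  [[0, -60, 0], [0, 0, 0], -1],
  [[0, -60, 0], [0, 0, 0], -1],
  [[0, -60, 0], [0, 0, 0], -1],
])

```text
clock: 10.2
ee_pos: [502.2, 23.3, 225.4]
tcp_rot: [[-1.0, 0.001, -0.0], [0.001, 1.0, -0.002], [0.0, -0.002, -1.0]]
ft_force: [-2.2, -2.1, 6.0]
grip_width: 17.3
```

Run:
```python
from h import *
snap('top','t4');snap('scene','s4')
a=cv2.imread('pics/t4.png')[170:320,290:430];b=cv2.imread('pics/s4.png')[150:300,260:420]
cv2.imwrite('pics/c7.png',cv2.resize(np.hstack([a,b]),None,fx=2.6,fy=2.6,interpolation=cv2.INTER_CUBIC))
mv([503,83,225],0)
```

```text
t 10.3 at [502.2  23.2 225.4] g 17.4 F [-3.6 -2.   5.7] -> shift [-0.7 59.8  0.3] rot [-0.1 -0.  -0.1]
```

View pics/c7.png

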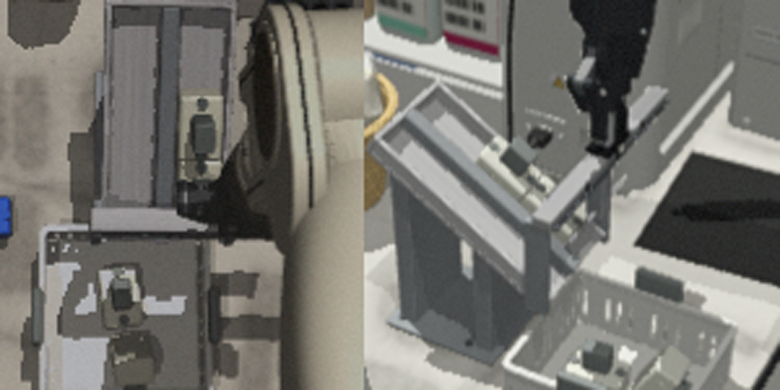

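Both old cartridges lie in the basket, at (123,295) and (135,355), and the left lane is empty. I'll shut the gate.

Call:
apply_moves([
  [[0, 10, 0], [0, 0, 0], -1],
  [[0, 25, 0], [0, 0, 0], -1],
  [[0, 40, 0], [0, 0, 0], -1],
  [[0, 52, 0], [0, 0, 0], -1],
  [[0, 60, 0], [0, 0, 0], -1],
  [[0, 63, 0], [0, 0, 0], -1],
  [[0, 63, 0], [0, 0, 0], -1],
  [[0, 63, 0], [0, 0, 0], -1],
  [[0, 63, 0], [0, 0, 0], -1],
  [[0, 63, 0], [0, 0, 0], -1],
])

```text
clock: 11.13
ee_pos: [502.7, 83.2, 225.4]
tcp_rot: [[-1.0, 0.003, 0.001], [0.003, 1.0, -0.008], [-0.001, -0.008, -1.0]]
ft_force: [-2.4, -13.4, 6.8]
grip_width: 17.3
```

Run:
```python
from h import *
mv([503,83,225],0)
```

```text
t 11.13 at [502.7  83.2 225.4] g 17.3 F [ -2.4 -13.4   6.8] -> shift [-0.3 -0.2  0.4] rot [-0.4  0.  -0.2]
```

Call:
apply_moves([
  [[0, -3, 0], [0, 0, 0], -1],
  [[0, -3, 0], [0, 0, 0], 1],
  [[0, -3, 0], [0, 0, 0], 1],
  [[0, -3, 0], [0, 0, 0], 1],
  [[0, -3, 0], [0, 0, 0], 1],
  [[0, -3, 0], [0, 0, 0], 1],
  [[0, -3, 0], [0, 0, 0], 1],
  [[0, -3, 0], [0, 0, 0], 1],
  [[0, -3, -30], [0, 0, 0], 1],
  [[0, -3, -65], [0, 0, 0], 1],
  [[0, -3, -65], [0, 0, 0], 1],
  [[23, 36, -65], [0, 0, 0], 1],
  [[46, 72, -65], [0, 0, 0], 1],
  [[67, 109, -65], [0, 0, 0], 1],
  [[67, 109, -65], [0, 0, 0], 1],
  [[67, 109, -65], [0, 0, 0], 1],
])

```text
clock: 12.47
ee_pos: [434.4, 198.8, 290.1]
tcp_rot: [[-1.0, -0.006, 0.001], [-0.006, 1.0, 0.0], [-0.001, 0.0, -1.0]]
ft_force: [-0.3, -0.2, 0.2]
grip_width: 85.7
```

Run:
```python
from h import *
snap('wrist','w3');
a=cv2.imread('pics/w3.png'); cv2.imwrite('pics/w3.png',a)
mv([435,193.7,60],0)
```

```text
t 12.52 at [435.2 197.6 290. ] g 85.7 F [ 0.3  0.2 -0.5] -> shift [  0.5  -3.9 230. ] rot [-0.   0.1  0.2]
```

View pics/w3.png

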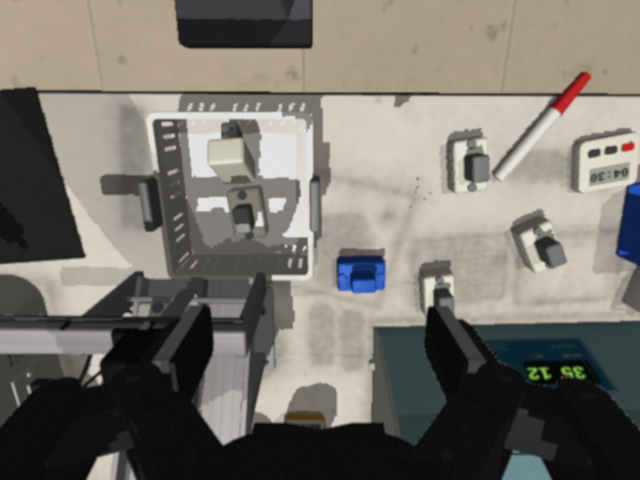

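Run:
```python
from h import *
f=load('w3')
for n,z in dict(tab=92).items(): print(n,onz(f,316,178,z),onz(f,316,232,z))
for q in [(550,254),(479,168),(446,299)]: print(onz(f,*q,54))
for p in [(503,83.2,236)]: print(proj(f,p))
```

```text
tab [407.5 195.2  92. ] [459.8 195.3  92. ]
[495.7 452.1  54. ]
[402.5 361.2  54. ]
[551.2 344.2  54. ]
[137.0466253  363.47423895]
```

Call:
apply_moves([
  [[1, -3.5, 40], [0, 0, 0], 1],
  [[1, -3.5, 80], [0, 0, 0], 1],
  [[1, -3.5, 120], [0, 0, 0], 1],
  [[1, -3.5, 160], [0, 0, 0], 1],
  [[1, -3.5, 190], [0, 0, 0], 1],
  [[1, -3.5, 215], [0, 0, 0], 1],
  [[1, -3.5, 228], [0, 0, 0], 1],
  [[1, -3.5, 228], [0, 0, 0], 1],
  [[1, -3.5, 228], [0, 0, 0], -1],
  [[1, -3.5, 228], [0, 0, 0], -1],
  [[1, -3.5, 228], [0, 0, 0], -1],
  [[1, -3.5, 228], [0, 0, 0], -1],
  [[1, -3.5, 228], [0, 0, 0], -1],
  [[1, -3.5, 228], [0, 0, 0], -1],
  [[1, -3.5, 228], [0, 0, 0], -1],
  [[1, -3.5, 228], [0, 0, 0], -1],
  [[1, -3.5, 228], [0, 0, 0], -1],
  [[1, -3.5, 222], [0, 0, 0], -1],
  [[1, -3.5, 216], [0, 0, 0], -1],
  [[1, -3.5, 216], [0, 0, 0], -1],
], grip_force=100)

```text
clock: 14.18
ee_pos: [434.6, 193.7, 74.5]
tcp_rot: [[-1.0, -0.001, 0.0], [-0.001, 1.0, 0.001], [-0.0, 0.001, -1.0]]
ft_force: [0.2, 0.5, -5.6]
grip_width: 8.7
```

Run:
```python
from h import *
mv([384,194,82],0)
mv([384,-116,82],0.12)
```

```text
t 14.18 at [434.6 193.7  74.5] g 8.7 F [ 0.2  0.5 -5.6] -> shift [50.6  0.4 -7.5] rot [0.1 0.  0. ]
t 14.18 at [434.6 193.7  74.5] g 8.7 F [ 0.2  0.5 -5.6] -> shift [  50.7 -309.6   -7.8] rot [ 0.1  0.  -6.8]
```

Call:
apply_moves([
  [[15, 0, 0], [0, 0, 0], -1],
  [[32, 0, 0], [0, 0, 0], -1],
  [[46, 0, -3], [0, 0, 0], -1],
  [[50, 0, -8], [0, 0, 0], -1],
  [[50, -20, -10], [0, 0, 0], -1],
  [[50, -50, -10], [0, 0, 0], -1],
  [[50, -80, -10], [0, 0, 0], -1],
  [[50, -110, -10], [0, 0, 0], -1],
  [[50, -140, -10], [0, 0, 0], -1],
  [[50, -170, -10], [0, 0, 0], -1],
  [[50, -200, -10], [0, 0, 0], -1],
  [[50, -230, -10], [0, 0, -2], -1],
  [[50, -260, -10], [0, 0, -4], -1],
  [[50, -285, -10], [0, 0, -6], -1],
  [[50, -302, -10], [0, 0, -6.8], -1],
  [[50, -310, -10], [0, 0, -6.8], -1],
  [[50, -310, -10], [0, 0, -6.8], -1],
  [[50, -310, -10], [0, 0, -6.8], -1],
])

```text
clock: 15.68
ee_pos: [384.5, -116.4, 83.7]
tcp_rot: [[-0.993, -0.118, -0.001], [-0.118, 0.993, 0.001], [0.0, 0.001, -1.0]]
ft_force: [-0.0, -0.4, -4.4]
grip_width: 8.7
```

Run:
```python
from h import *
mv([421,-116,65],0.12)
```

```text
t 15.68 at [ 384.5 -116.4   83.7] g 8.7 F [-0.  -0.4 -4.4] -> shift [-36.3  -3.9  18.6] rot [ 0.1 -0.  -0.1]
```

Call:
apply_moves([
  [[-15, -2, 0], [0, 0, 0], -1],
  [[-30, -4, 3], [0, 0, 0], -1],
  [[-36, -4, 8], [0, 0, 0], -1],
  [[-36, -4, 13], [0, 0, 0], -1],
  [[-36, -4, 17], [0, 0, 0], -1],
  [[-36, -4, 19], [0, 0, 0], -1],
  [[-36, -4, 19], [0, 0, 0], -1],
  [[-36, -4, 19], [0, 0, 0], 1],
  [[-36, -4, 19], [0, 0, 0], 1],
  [[-36, -4, 19], [0, 0, 0], 1],
  [[-36, -4, 19], [0, 0, 0], 1],
  [[-36, -4, 19], [0, 0, 0], 1],
  [[-36, -4, 19], [0, 0, 0], 1],
  [[-36, -4, -20], [0, 0, 0], 1],
  [[-36, -4, -60], [0, 0, 0], 1],
  [[-36, -4, -100], [0, 0, 0], 1],
  [[-36, -4, -140], [0, 0, 0], 1],
  [[-36, -4, -180], [0, 0, 0], 1],
  [[-36, -4, -180], [0, 0, 0], 1],
])

```text
clock: 17.27
ee_pos: [424.7, -117.7, 271.8]
tcp_rot: [[-0.993, -0.118, 0.014], [-0.118, 0.993, -0.004], [-0.013, -0.006, -1.0]]
ft_force: [1.7, -0.1, 0.5]
grip_width: 85.4
```

Run:
```python
from h import *
snap('wrist','w4');
mv([403,364,260],0)
```

```text
t 17.32 at [ 423.5 -117.3  268.2] g 85.1 F [-0.4  0.5 -1.1] -> shift [-36.6 480.4   6.7] rot [-0.2  0.5  6.8]
```

View pics/w4.png

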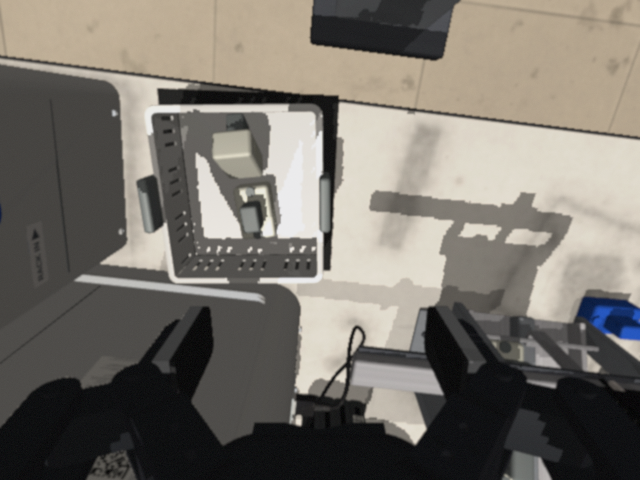

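Run:
```python
from h import *
mv([430,385,290],0)
```

```text
t 17.32 at [ 423.5 -117.3  268.2] g 85.1 F [-0.4  0.5 -1.1] -> shift [-66.1 498.  -23.1] rot [-0.2  0.5  6.8]
```

Call:
apply_moves([
  [[0, 0, -20], [0, 0, 0], 1],
  [[5, 40, -23], [0, 0, 0], 1],
  [[0, 80, -23], [0, 0, 2], 1],
  [[-5, 120, -23], [0, 0, 4], 1],
  [[-13, 160, -23], [0, 0, 6.8], 1],
  [[-18, 200, -23], [0, 0, 6.8], 1],
  [[-23, 240, -23], [0, 0, 6.8], 1],
  [[-28, 280, -23], [0, 0, 6.8], 1],
  [[-33, 320, -23], [0, 0, 6.8], 1],
  [[-40, 360, -23], [0, 0, 6.8], 1],
  [[-45, 400, -23], [0, 0, 6.8], 1],
  [[-55, 440, -23], [0, 0, 6.8], 1],
  [[-60, 480, -23], [0, 0, 6.8], 1],
  [[-66, 498, -23], [0, 0, 6.8], 1],
  [[-66, 498, -23], [0, 0, 6.8], 1],
  [[-66, 498, -23], [0, 0, 6.8], 1],
  [[-66, 498, -23], [0, 0, 6.8], 1],
])

```text
clock: 18.73
ee_pos: [426.8, 384.8, 285.3]
tcp_rot: [[-1.0, 0.0, -0.002], [0.0, 1.0, -0.002], [0.002, -0.002, -1.0]]
ft_force: [-0.4, -0.8, 0.4]
grip_width: 85.4
```

Run:
```python
from h import *
f=snap('wrist','w5')
for p in [(560,347,54),(494,458,54),(403,364,54)]: print(proj(f,p))
a=f['color'][80:350,160:560]; cv2.imwrite('pics/c8.png',cv2.resize(a,None,fx=2,fy=2,interpolation=cv2.INTER_CUBIC))
mv([403,364,260],0)
```

```text
[287.24459502 313.85401507]
[387.31973476 260.18576863]
[299.78744086 176.58872354]
t 18.78 at [427.  384.5 286. ] g 85.6 F [-0.6 -1.3 -0.4] -> shift [ 24.  -20.5  26.1] rot [-0.1 -0.1 -0. ]
```

View pics/c8.png

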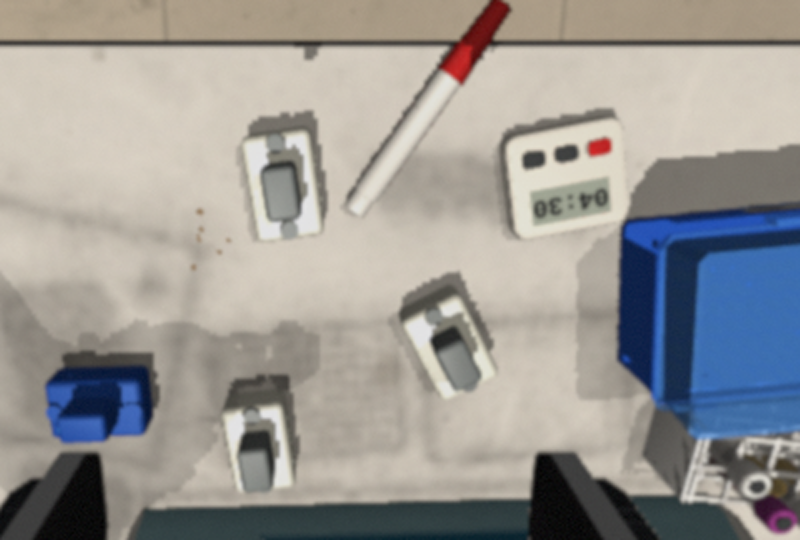

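Enlarged, the three white fresh cartridges have their rib tops at C (283,194), B (460,368) and A (257,470). The blue look-alike at (100,400) stays, and there are exactly three fresh ones.

Run:
```python
from h import *
f=load('w5'); g=lambda x,y,z:onz(f,160+x/2,80+y/2,z)
for n,c,es in [('C',(283,194),[((313,130),(321,232)),((242,142),(258,240))]),('B',(460,368),[((402,325),(447,398)),((457,295),(495,375))]),('A',(257,470),[((283,403),(293,485)),((224,412),(236,488))])]:
    print(n,g(*c,54))
    for a,b in es:
        p,q=g(*a,28),g(*b,28); d=q-p; print('  ',np.hypot(*d[:2]).round(1),np.arctan2(d[1],d[0]).round(3),((p+q)/2).round(1))
mv([402,362,32],.07)
```

```text
C [403.4 365.7  54. ]
   54.9 0.078 [400.8 383.   28. ]
   53.5 0.133 [406.2 346.6  28. ]
B [498.5 461.2  54. ]
   53.7 0.553 [505.2 445.8  28. ]
   55.0 0.474 [489.  474.8  28. ]
A [561.5 348.4  54. ]
   55.7 0.095 [559.1 365.2  28. ]
   51.9 0.104 [563.1 329.9  28. ]
t 18.78 at [427.  384.5 286. ] g 85.6 F [-0.6 -1.3 -0.4] -> shift [ 24.7 -22.1 254.1] rot [-0.1 -0.1 -4.1]
```

Call:
apply_moves([
  [[23.6, -19.2, 40], [0, 0, -5.7], 0.4],
  [[23.6, -19.2, 80], [0, 0, -5.7], 0.4],
  [[23.6, -19.2, 120], [0, 0, -5.7], 0.4],
  [[23.6, -19.2, 160], [0, 0, -5.7], 0.4],
  [[23.6, -19.2, 200], [0, 0, -5.7], 0.4],
  [[23.6, -19.2, 230], [0, 0, -5.7], 0.4],
  [[23.6, -19.2, 248], [0, 0, -5.7], 0.4],
  [[23.6, -19.2, 254], [0, 0, -5.7], 0.4],
  [[23.6, -19.2, 254], [0, 0, -5.7], 0.4],
  [[23.6, -19.2, 254], [0, 0, -5.7], -1],
  [[23.6, -19.2, 254], [0, 0, -5.7], -1],
  [[23.6, -19.2, 254], [0, 0, -5.7], -1],
  [[23.6, -19.2, 254], [0, 0, -5.7], -1],
  [[23.6, -19.2, 254], [0, 0, -5.7], -1],
  [[23.6, -19.2, 254], [0, 0, -5.7], -1],
  [[23.6, -19.2, 254], [0, 0, -5.7], -1],
], grip_force=40)

```text
clock: 20.12
ee_pos: [404.9, 367.4, 34.5]
tcp_rot: [[-0.995, -0.1, 0.003], [-0.1, 0.995, 0.002], [-0.003, 0.002, -1.0]]
ft_force: [0.6, -1.9, 6.8]
grip_width: 17.2
```

Run:
```python
from h import *
mv([430,300,300],0)
```

```text
t 20.12 at [404.9 367.4  34.5] g 17.2 F [ 0.6 -1.9  6.8] -> shift [ -19.1  -69.2 -265.6] rot [0.1 0.2 5.7]
```

Call:
apply_moves([
  [[0, 0, -30], [0, 0, 0], -1],
  [[0, 0, -70], [0, 0, 0], -1],
  [[0, 0, -110], [0, 0, 0], -1],
  [[0, 0, -150], [0, 0, 0], -1],
  [[0, 0, -190], [0, 0, 0], -1],
  [[0, 0, -230], [0, 0, 0], -1],
  [[0, 0, -265], [0, 0, 0], -1],
  [[-20, -35, -265], [0, 0, 3], -1],
  [[-20, -69, -265], [0, 0, 5.7], -1],
  [[-20, -69, -265], [0, 0, 5.7], -1],
  [[-20, -69, -265], [0, 0, 5.7], -1],
])

```text
clock: 21.03
ee_pos: [430.4, 298.8, 298.1]
tcp_rot: [[-1.0, 0.002, -0.0], [0.002, 1.0, 0.0], [0.0, 0.0, -1.0]]
ft_force: [0.0, 0.5, -1.4]
grip_width: 16.7
```

```bash
cat >> h.py <<'E'
SL=np.radians(32)
def lane(s,n,dy=29,x0=513,y0=84,a=-.005):
    q=np.array([s*np.cos(SL)-n*np.sin(SL),dy]); c,t=np.cos(a),np.sin(a)
    return np.array([x0+c*q[0]-t*q[1],y0+t*q[0]+c*q[1],100+s*np.sin(SL)+n*np.cos(SL)])
E
python3 - <<'E'
from h import *
print(lane(150,36.5),lane(150,106.5)); mv(lane(150,106.5),-.005,SL)
E
```

```text
[621.00881236 112.46031394 210.44164514] [583.91492755 112.64578491 269.80501188]
t 21.03 at [430.4 298.8 298.1] g 16.7 F [ 0.   0.5 -1.4] -> shift [-153.9 -185.8   28.2] rot [  0.1 -32.    0.2]
```

Call:
apply_moves([
  [[-25, -30, 0], [0, -6, 0], -1],
  [[-50, -60, 0], [0, -12, 0], -1],
  [[-75, -90, 0], [0, -18, 0], -1],
  [[-100, -120, 0], [0, -24, 0], -1],
  [[-125, -150, 8], [0, -30, 0], -1],
  [[-145, -175, 20], [0, -32, 0], -1],
  [[-154, -186, 28], [0, -32, 0], -1],
  [[-154, -186, 28], [0, -32, 0], -1],
  [[-154, -186, 28], [0, -32, 0], -1],
  [[-154, -186, 28], [0, -32, 0], -1],
])

```text
clock: 21.87
ee_pos: [584.5, 115.3, 270.1]
tcp_rot: [[-0.848, -0.002, 0.53], [-0.001, 1.0, 0.002], [-0.53, 0.001, -0.848]]
ft_force: [0.3, 0.5, -1.5]
grip_width: 17.2
```

Run:
```python
from h import *
f=snap('wrist','w6');snap('scene','s6')
a=f['color'][150:450,170:470];b=cv2.imread('pics/s6.png')[110:250,250:390]
cv2.imwrite('pics/c9.png',np.hstack([cv2.resize(a,(500,500)),cv2.resize(b,(300,300))[:300] if 0 else cv2.copyMakeBorder(cv2.resize(b,(300,300)),0,200,0,0,0)]))
mv(lane(150,36.5),-.005,SL)
```

```text
t 21.97 at [584.7 115.7 270.7] g 17.1 F [-0.4 -0.1 -1. ] -> shift [ 1.2 -3.3 70.3] rot [0.3 0.1 0.3]
```

View pics/c9.png

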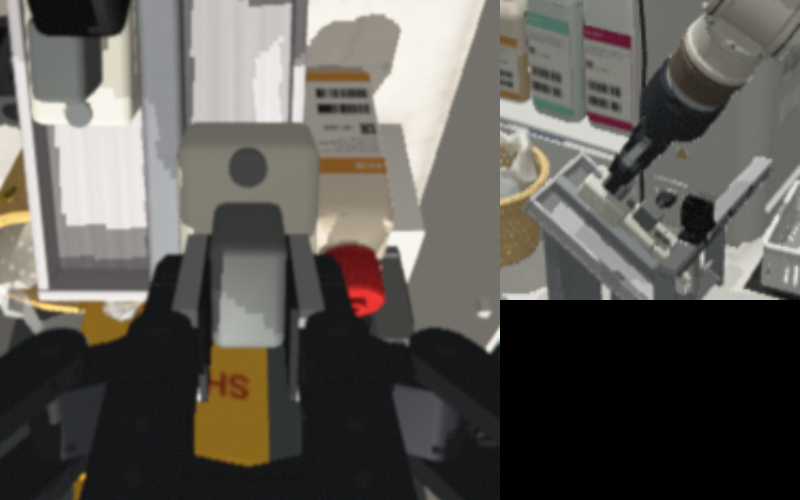

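Run:
```python
from h import *
f=load('w6')
N=np.array([-np.sin(SL),0,np.cos(SL)])
def onp(x,y,n):
    o,d=ray(f,170+x/1.667,150+y/1.667); p0=np.array([513,0,100])+N*n
    return (o+d*((p0-o)@N)/(d@N)).round(1)
for y in(20,60,110): print([onp(x,y,18) for x in (144,183,291,304)])
print(onp(40,290,18),onp(22,60,18))
o=get_obs();R=o['tcp_rot']
for x in(180,318): 
    oo,d=ray(f,170+x/1.667,150+200/1.667)
    p0=o['ee_pos']+R[:,2]*6.5; print('cart',oo+d*((p0-oo)@R[:,2])/(d@R[:,2]))
```

```text
[array([585.8,  75.7, 166.7]), array([585.8,  90.2, 166.7]), array([585.7, 130.4, 166.7]), array([585.7, 135.2, 166.7])]
[array([598.5,  74.9, 174.6]), array([598.4,  89.7, 174.6]), array([598.4, 130.7, 174.6]), array([598.4, 135.6, 174.6])]
[array([615.1,  73.9, 185. ]), array([615.1,  89.1, 185. ]), array([615. , 131.1, 185. ]), array([615. , 136.2, 185. ])]
[682.7  25.1 227.3] [598.5  28.6 174.6]
cart [574.09152992  96.37958383 256.31740658]
cart [574.00941111 132.71876136 256.34887402]
```

Call:
apply_moves([
  [[1, -4.3, 0], [0, 0, 0.3], -1],
  [[1, -4.3, 0], [0, 0, 0.3], -1],
  [[1, -4.3, 15], [0, 0, 0.3], -1],
  [[1, -4.3, 30], [0, 0, 0.3], -1],
  [[1, -4.3, 45], [0, 0, 0.3], -1],
  [[1, -4.3, 55], [0, 0, 0.3], -1],
  [[1, -4.3, 60], [0, 0, 0.3], -1],
  [[1, -4.3, 64], [0, 0, 0.3], -1],
  [[1, -4.3, 67], [0, 0, 0.3], -1],
  [[1, -4.3, 70], [0, 0, 0.3], -1],
  [[1, -4.3, 70], [0, 0, 0.3], -1],
])

```text
clock: 22.88
ee_pos: [620.4, 110.0, 211.5]
tcp_rot: [[-0.847, 0.004, 0.531], [0.005, 1.0, 0.001], [-0.531, 0.003, -0.847]]
ft_force: [-6.5, 0.1, 4.8]
grip_width: 17.0
```

Run:
```python
from h import *
snap('scene','s7');mv(lane(150,36.5,y0=83),-.005,SL)
```

```text
t 22.93 at [620.4 109.9 211.6] g 16.8 F [-7.2 -0.3  4.4] -> shift [0.1 1.5 1.3] rot [ 0.2  0.1 -0. ]
```

Call:
apply_moves([
  [[0, 0, -2], [0, 0, 0], -1],
  [[0, 0, -2], [0, 0, 0], 0],
  [[0, 0, -2], [0, 0, 0], 0],
  [[0, 0, -2], [0, 0, 0], 0],
  [[0, 0, -2], [0, 0, 0], 0],
  [[0, 0, -2], [0, 0, 0], 0],
  [[0, 0, -30], [0, 0, 0], 0],
  [[0, 0, -65], [0, 0, 0], 0],
  [[0, 0, -90], [0, 0, 0], 0],
  [[0, 0, -90], [0, 0, 0], 0],
  [[0, 0, -90], [0, 0, 0], 0],
])

```text
clock: 23.85
ee_pos: [573.7, 110.1, 288.7]
tcp_rot: [[-0.846, 0.004, 0.534], [0.005, 1.0, 0.001], [-0.534, 0.004, -0.846]]
ft_force: [-0.4, -0.3, -1.1]
grip_width: 42.4
```

Run:
```python
from h import *
f=snap('wrist','w7');snap('scene','s8')
a=f['color'][0:300,120:420];b=cv2.imread('pics/s8.png')[110:250,250:390]
cv2.imwrite('pics/c10.png',np.hstack([cv2.resize(a,(400,400)),cv2.resize(b,(400,400))]))
mv([430,300,300],0)
```

```text
t 23.95 at [572.8 109.7 285.4] g 42.7 F [ 0.1 -0.8 -1.5] -> shift [114.3 189.8 -87.9] rot [ 0.1 31.9 -0.3]
```

View pics/c10.png

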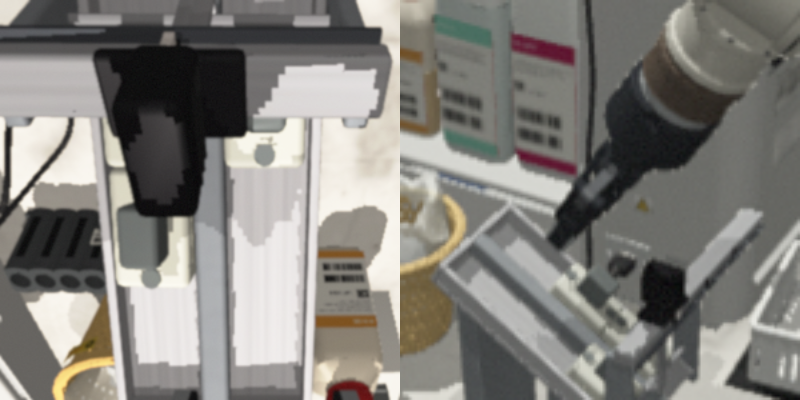

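Run:
```python
from h import *
T=load('top0')
print(onz(T,170+345/3.3,160+213/3.3,0),onz(T,170+220/3.3,160+218/3.3,0))
for z in(100,150,200,250): print(z,onz(T,170+330/3.3,160+125/3.3,z))
# scene picture: front face bottom near corner (265,305), top (240,252)?
S=load('scene0'); print(onz(S,265,305,0))
# re-measure fresh A,B positions in newest view vs start: diff of top images
a=cv2.imread('pics/top0.png').astype(int);f=snap('top','t9');d=np.abs(a-f['color'].astype(int)).max(2)
for n,(u,v) in dict(A=(244,242),B=(197,268),basket0=(468,295)).items(): print(n,d[v-14:v+14,u-12:u+12].mean().round(1))
mv([430,348,300],.1)
```

```text
[614.1 274.6   0. ] [610.  372.2   0. ]
100 [657.5 278.8 100. ]
150 [643.8 274.3 150. ]
200 [630.  269.9 200. ]
250 [616.3 265.4 250. ]
[633.  236.8   0. ]
A 3.1
B 3.1
basket0 22.8
t 24.0 at [572.6 109.6 284.6] g 42.7 F [-0.3  0.1 -0.4] -> shift [114.1 237.9 -88.5] rot [-1.5 31.8 -5.8]
```

Run:
```python
from h import *
mv([545,348.2,290],.1)
```

```text
t 24.0 at [572.6 109.6 284.6] g 42.7 F [-0.3  0.1 -0.4] -> shift [ 21.7 238.5 -19.3] rot [-1.5 31.8 -5.8]
```

Call:
apply_moves([
  [[2, 30, -20], [0, 5, 0], 0.4],
  [[5, 65, -25], [0, 11, 0], 0.4],
  [[10, 105, -25], [0, 17, 0], 0.4],
  [[15, 145, -22], [0, 23, 0], 0.4],
  [[20, 185, -20], [-0.8, 29, -3], 0.4],
  [[21.7, 220, -19.3], [-1.5, 31.8, -5.8], 0.4],
  [[21.7, 238.5, -19.3], [-1.5, 31.8, -5.8], 0.4],
  [[21.7, 238.5, -19.3], [-1.5, 31.8, -5.8], 0.4],
  [[21.7, 238.5, -19.3], [-1.5, 31.8, -5.8], 0.4],
])

```text
clock: 24.75
ee_pos: [545.3, 349.3, 288.2]
tcp_rot: [[-0.995, -0.101, -0.001], [-0.101, 0.995, -0.003], [0.001, -0.003, -1.0]]
ft_force: [0.3, -0.4, -0.9]
grip_width: 59.8
```

Run:
```python
from h import *
mv([557,348.2,33],.1)
```

```text
t 24.75 at [545.3 349.3 288.2] g 59.8 F [ 0.3 -0.4 -0.9] -> shift [-11.8  -1.5 255.2] rot [-0.2 -0.1  0. ]
```

Call:
apply_moves([
  [[-11.8, -1.5, 40], [0, 0, 0], 0.4],
  [[-11.8, -1.5, 80], [0, 0, 0], 0.4],
  [[-11.8, -1.5, 120], [0, 0, 0], 0.4],
  [[-11.8, -1.5, 160], [0, 0, 0], 0.4],
  [[-11.8, -1.5, 200], [0, 0, 0], 0.4],
  [[-11.8, -1.5, 230], [0, 0, 0], 0.4],
  [[-11.8, -1.5, 248], [0, 0, 0], 0.4],
  [[-11.8, -1.5, 254], [0, 0, 0], 0.4],
  [[-11.8, -1.5, 254], [0, 0, 0], 0.4],
  [[-11.8, -1.5, 254], [0, 0, 0], -1],
  [[-11.8, -1.5, 254], [0, 0, 0], -1],
  [[-11.8, -1.5, 254], [0, 0, 0], -1],
  [[-11.8, -1.5, 254], [0, 0, 0], -1],
  [[-11.8, -1.5, 254], [0, 0, 0], -1],
  [[-11.8, -1.5, 254], [0, 0, 0], -1],
  [[-11.8, -1.5, 254], [0, 0, 0], -1],
])

```text
clock: 26.08
ee_pos: [559.4, 348.7, 40.1]
tcp_rot: [[-0.995, -0.099, 0.007], [-0.099, 0.995, 0.002], [-0.007, 0.001, -1.0]]
ft_force: [0.4, -1.3, 5.9]
grip_width: 16.5
```

Run:
```python
from h import *
mv([545,330,300],0)
```

```text
t 26.08 at [559.4 348.7  40.1] g 16.5 F [ 0.4 -1.3  5.9] -> shift [  14.4  -16.9 -260. ] rot [0.1 0.4 5.7]
```

Call:
apply_moves([
  [[0, 0, -30], [0, 0, 0], -1],
  [[0, 0, -70], [0, 0, 0], -1],
  [[0, 0, -110], [0, 0, 0], -1],
  [[0, 0, -150], [0, 0, 0], -1],
  [[0, 0, -190], [0, 0, 0], -1],
  [[0, 0, -230], [0, 0, 0], -1],
  [[0, 0, -260], [0, 0, 0], -1],
  [[14, -17, -260], [0, 0, 5.7], -1],
  [[14, -17, -260], [0, 0, 5.7], -1],
  [[14, -17, -260], [0, 0, 5.7], -1],
])

```text
clock: 26.92
ee_pos: [544.6, 329.3, 298.4]
tcp_rot: [[-1.0, -0.0, 0.003], [-0.0, 1.0, 0.001], [-0.003, 0.001, -1.0]]
ft_force: [0.4, -0.8, -1.8]
grip_width: 17.0
```

Run:
```python
from h import *
mv(lane(150,106.5,y0=82.7),-.005,SL)
```

```text
t 26.92 at [544.6 329.3 298.4] g 17.0 F [ 0.4 -0.8 -1.8] -> shift [ -39.2 -218.    28.6] rot [  0.1 -31.8   0.3]
```

Call:
apply_moves([
  [[-5, -35, 0], [0, -6, 0], -1],
  [[-10, -75, 0], [0, -12, 0], -1],
  [[-15, -115, 0], [0, -18, 0], -1],
  [[-22, -155, 0], [0, -24, 0], -1],
  [[-30, -190, 8], [0, -30, 0], -1],
  [[-39, -210, 20], [0, -31.8, 0.3], -1],
  [[-39, -218, 28], [0, -31.8, 0.3], -1],
  [[-39, -218, 28], [0, -31.8, 0.3], -1],
  [[-39, -218, 28], [0, -31.8, 0.3], -1],
  [[-39, -218, 28], [0, -31.8, 0.3], -1],
])

```text
clock: 27.75
ee_pos: [585.5, 113.2, 271.0]
tcp_rot: [[-0.848, 0.004, 0.531], [0.005, 1.0, 0.0], [-0.531, 0.003, -0.848]]
ft_force: [0.8, 0.5, -0.7]
grip_width: 16.9
```

Run:
```python
from h import *
f=snap('wrist','w8')
a=cv2.imread('pics/w6.png')[150:450,170:470];b=f['color'][150:450,170:470]
cv2.imwrite('pics/c11.png',cv2.resize(np.hstack([a,b]),(800,400)))
mv(lane(150,36.5,y0=82.7),-.005,SL)
```

```text
t 27.8 at [585.6 113.4 271.3] g 16.7 F [-0.2 -0.3 -0.8] -> shift [ 2.3 -2.3 70.4] rot [ 0.2  0.1 -0. ]
```

View pics/c11.png

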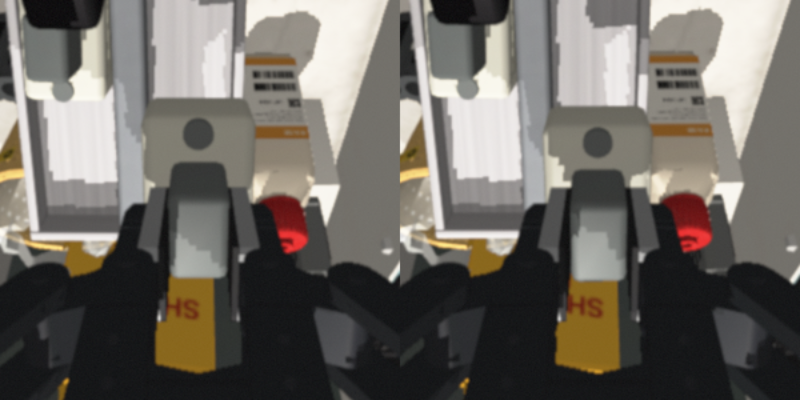

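Call:
apply_moves([
  [[2, -2.2, 0], [0, 0, 0], -1],
  [[2, -2.2, 0], [0, 0, 0], -1],
  [[2, -2.2, 15], [0, 0, 0], -1],
  [[2, -2.2, 30], [0, 0, 0], -1],
  [[2, -2.2, 45], [0, 0, 0], -1],
  [[2, -2.2, 53], [0, 0, 0], -1],
  [[2, -2.2, 58], [0, 0, 0], -1],
  [[2, -2.2, 61], [0, 0, 0], -1],
  [[2, -2.2, 63], [0, 0, 0], -1],
  [[2, -2.2, 63], [0, 0, 0], -1],
  [[2, -2.2, 63], [0, 0, 0], -1],
])

```text
clock: 28.72
ee_pos: [616.0, 109.6, 216.2]
tcp_rot: [[-0.848, 0.005, 0.531], [0.005, 1.0, -0.001], [-0.531, 0.002, -0.848]]
ft_force: [-0.2, 0.1, -0.2]
grip_width: 17.0
```

Run:
```python
from h import *
mv(lane(150,36.5,y0=82.7),-.005,SL)
```

```text
t 28.72 at [616.  109.6 216.2] g 17.0 F [-0.2  0.1 -0.2] -> shift [-1.2  1.6  7.6] rot [ 0.1  0.1 -0.1]
```

Call:
apply_moves([
  [[0, 1, 0], [0, 0, 0], -1],
  [[0, 1, 1.5], [0, 0, 0], -1],
  [[0, 1, 3], [0, 0, 0], -1],
  [[0, 1, 3], [0, 0, 0], -1],
])

```text
clock: 29.05
ee_pos: [616.3, 110.5, 215.4]
tcp_rot: [[-0.847, 0.005, 0.531], [0.005, 1.0, -0.001], [-0.531, 0.002, -0.847]]
ft_force: [-16.4, -2.4, 14.5]
grip_width: 17.1
```

Call:
apply_moves([
  [[0, 0, -3], [0, 0, 0], -1],
  [[0, 0, -3], [0, 0, 0], -1],
  [[0, 0, -3], [0, 0, 0], 0],
  [[0, 0, -3], [0, 0, 0], 0],
  [[0, 0, -3], [0, 0, 0], 0],
  [[0, 0, -3], [0, 0, 0], 0],
  [[0, 0, -3], [0, 0, 0], 0],
  [[0, 0, -30], [0, 0, 0], 0],
  [[0, 0, -65], [0, 0, 0], 0],
  [[0, 0, -85], [0, 0, 0], 0],
  [[0, 0, -85], [0, 0, 0], 0],
  [[0, 0, -85], [0, 0, 0], 0],
])

```text
clock: 30.05
ee_pos: [572.8, 110.9, 286.7]
tcp_rot: [[-0.846, 0.005, 0.532], [0.006, 1.0, -0.001], [-0.532, 0.003, -0.846]]
ft_force: [-1.0, -0.4, 0.5]
grip_width: 42.9
```

Run:
```python
from h import *
f=snap('wrist','w9'); t=snap('top','t10'); s=snap('scene','s10')
a=cv2.imread('pics/top0.png').astype(int);d=np.abs(a-t['color'].astype(int)).max(2)
print('B diff',d[254:282,185:209].mean())
a=f['color'][0:300,120:420];b=s['color'][110:250,250:390]
cv2.imwrite('pics/c12.png',np.hstack([cv2.resize(a,(400,400)),cv2.resize(b,(400,400))]))
mv([497.5,460.5,290],.51)
```

```text
B diff 3.1086309523809526
t 30.2 at [571.8 110.4 283.1] g 42.8 F [-0.1  0.6 -0.1] -> shift [ 61.3 349.7 -45.8] rot [ -8.1  31.1 -28.8]
```

View pics/c12.png

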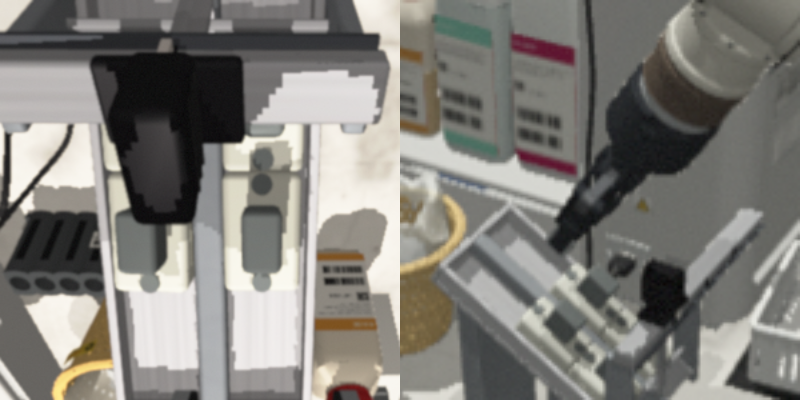

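Call:
apply_moves([
  [[2, 30, -20], [0, 5, 0], 0.4],
  [[6, 65, -28], [0, 11, 0], 0.4],
  [[15, 105, -32], [0, 17, 0], 0.4],
  [[25, 145, -36], [0, 23, 0], 0.4],
  [[35, 185, -40], [-1, 29, -3], 0.4],
  [[42, 225, -43], [-2.5, 31, -9], 0.4],
  [[48, 265, -45.8], [-4, 31, -15], 0.4],
  [[54, 305, -45.8], [-6, 31, -22], 0.4],
  [[61, 349.7, -45.8], [-8.1, 31.1, -28.8], 0.4],
  [[61, 349.7, -45.8], [-8.1, 31.1, -28.8], 0.4],
  [[61, 349.7, -45.8], [-8.1, 31.1, -28.8], 0.4],
  [[61, 349.7, -45.8], [-8.1, 31.1, -28.8], 0.4],
])

```text
clock: 31.2
ee_pos: [498.0, 460.6, 289.4]
tcp_rot: [[-0.873, -0.488, 0.001], [-0.488, 0.873, -0.003], [0.001, -0.003, -1.0]]
ft_force: [0.1, -0.8, -0.2]
grip_width: 59.9
```

Run:
```python
from h import *
mv([497.5,460.5,34],.51)
```

```text
t 31.2 at [498.  460.6 289.4] g 59.9 F [ 0.1 -0.8 -0.2] -> shift [  0.3   1.  255.4] rot [-0.2 -0.   0. ]
```

Call:
apply_moves([
  [[0, 1, 40], [0, 0, 0], 0.4],
  [[0, 1, 80], [0, 0, 0], 0.4],
  [[0, 1, 120], [0, 0, 0], 0.4],
  [[0, 1, 160], [0, 0, 0], 0.4],
  [[0, 1, 200], [0, 0, 0], 0.4],
  [[0, 1, 230], [0, 0, 0], 0.4],
  [[0, 1, 248], [0, 0, 0], 0.4],
  [[0, 1, 253], [0, 0, 0], 0.4],
  [[0, 1, 253], [0, 0, 0], 0.4],
  [[0, 1, 253], [0, 0, 0], -1],
  [[0, 1, 253], [0, 0, 0], -1],
  [[0, 1, 253], [0, 0, 0], -1],
  [[0, 1, 253], [0, 0, 0], -1],
  [[0, 1, 253], [0, 0, 0], -1],
  [[0, 1, 253], [0, 0, 0], -1],
  [[0, 1, 253], [0, 0, 0], -1],
])

```text
clock: 32.53
ee_pos: [499.6, 462.7, 41.6]
tcp_rot: [[-0.873, -0.489, 0.007], [-0.489, 0.873, 0.003], [-0.007, -0.001, -1.0]]
ft_force: [0.9, -0.7, 6.8]
grip_width: 16.4
```

Call:
apply_moves([
  [[0, 0, -30], [0, 0, 0], -1],
  [[0, 0, -70], [0, 0, 0], -1],
  [[0, 0, -110], [0, 0, 0], -1],
  [[0, 0, -150], [0, 0, 0], -1],
  [[0, 0, -190], [0, 0, 0], -1],
  [[0, 0, -230], [0, 0, 0], -1],
  [[0, 0, -265], [0, 0, 0], -1],
  [[0, 0, -265], [0, 0, 10], -1],
  [[0, 0, -265], [0, 0, 20], -1],
  [[0, 0, -265], [0, 0, 29.2], -1],
  [[0, 0, -265], [0, 0, 29.2], -1],
  [[0, 0, -265], [0, 0, 29.2], -1],
  [[0, 0, -265], [0, 0, 29.2], -1],
])

```text
clock: 33.62
ee_pos: [497.4, 461.6, 304.0]
tcp_rot: [[-1.0, -0.003, 0.003], [-0.003, 1.0, -0.0], [-0.003, -0.0, -1.0]]
ft_force: [0.6, -0.1, -0.9]
grip_width: 16.9
```

Run:
```python
from h import *
mv(lane(172,116.5,y0=82.7),-.005,SL)
```

```text
t 33.62 at [497.4 461.6 304. ] g 16.9 F [ 0.6 -0.1 -0.9] -> shift [ -98.6 -350.6   14.5] rot [  0.1 -31.8   0.5]
```

Call:
apply_moves([
  [[-5, -35, 0], [0, 0, 0], -1],
  [[-12, -75, 0], [0, -6, 0], -1],
  [[-24, -115, 0], [0, -12, 0], -1],
  [[-36, -155, 0], [0, -18, 0], -1],
  [[-50, -195, 0], [0, -24, 0], -1],
  [[-64, -235, 0], [0, -30, 0], -1],
  [[-78, -275, 2], [0, -31.8, 0.5], -1],
  [[-92, -315, 6], [0, -31.8, 0.5], -1],
  [[-102, -350, 11], [0, -31.8, 0.5], -1],
  [[-102, -350, 11], [0, -31.8, 0.5], -1],
  [[-102, -350, 11], [0, -31.8, 0.5], -1],
  [[-102, -350, 11], [0, -31.8, 0.5], -1],
  [[-102, -350, 11], [0, -31.8, 0.5], -1],
])

```text
clock: 34.7
ee_pos: [599.7, 112.5, 293.5]
tcp_rot: [[-0.848, 0.006, 0.53], [0.006, 1.0, -0.001], [-0.53, 0.002, -0.848]]
ft_force: [-0.7, -0.0, -1.2]
grip_width: 16.9
```

Run:
```python
from h import *
f=snap('wrist','w11')
a=cv2.imread('pics/w6.png')[150:450,170:470];b=f['color'][150:450,170:470]
cv2.imwrite('pics/c13.png',cv2.resize(np.hstack([a,b]),(800,400)))
mv(lane(177,46,y0=82.2),-.005,SL)
```

```text
t 34.75 at [599.7 112.9 293.6] g 16.8 F [ 0.4  0.  -1. ] -> shift [-1.  -2.3 72.3] rot [ 0.1 -0.  -0.1]
```

View pics/c13.png

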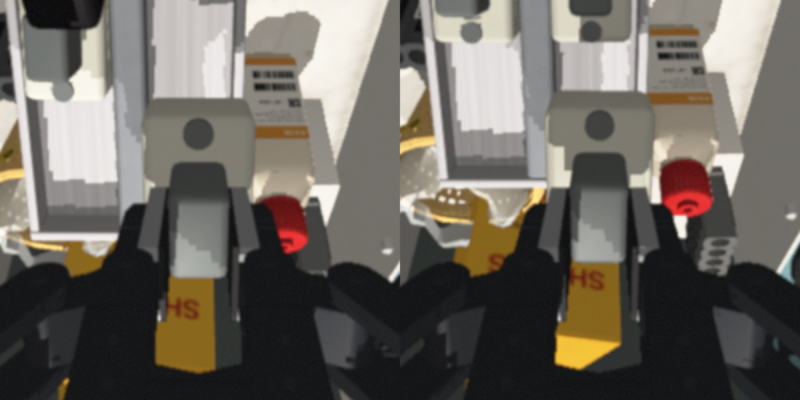

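Call:
apply_moves([
  [[-3, -1.8, 0], [0, 0, 0], -1],
  [[-3, -1.8, 0], [0, 0, 0], -1],
  [[-3, -1.8, 15], [0, 0, 0], -1],
  [[-3, -1.8, 30], [0, 0, 0], -1],
  [[-3, -1.8, 45], [0, 0, 0], -1],
  [[-3, -1.8, 55], [0, 0, 0], -1],
  [[-3, -1.8, 62], [0, 0, 0], -1],
  [[-3, -1.8, 67], [0, 0, 0], -1],
  [[-3, -1.8, 70], [0, 0, 0], -1],
  [[-3, -1.8, 70], [0, 0, 0], -1],
  [[-3, -1.8, 70], [0, 0, 0], -1],
])

```text
clock: 35.67
ee_pos: [639.6, 109.7, 236.0]
tcp_rot: [[-0.848, 0.008, 0.53], [0.008, 1.0, -0.002], [-0.53, 0.002, -0.848]]
ft_force: [-0.2, -0.7, -1.2]
grip_width: 16.9
```

Run:
```python
from h import *
mv(lane(177,43,y0=82.2),-.005,SL)
```

```text
t 35.67 at [639.6 109.7 236. ] g 16.9 F [-0.2 -0.7 -1.2] -> shift [2.3 0.8 5.4] rot [ 0.   0.  -0.2]
```

Call:
apply_moves([
  [[0, 0.8, 1], [0, 0, 0], -1],
  [[0, 0.8, 2], [0, 0, 0], -1],
  [[0, 0.8, 3], [0, 0, 0], -1],
  [[0, 0.8, 4], [0, 0, 0], -1],
  [[0, 0.8, 4], [0, 0, 0], -1],
])

```text
clock: 36.08
ee_pos: [641.4, 110.6, 233.2]
tcp_rot: [[-0.848, 0.007, 0.53], [0.008, 1.0, -0.002], [-0.53, 0.003, -0.848]]
ft_force: [-4.4, 0.3, 3.9]
grip_width: 16.6
```

Call:
apply_moves([
  [[0, 0, -1], [0, 0, 0], -1],
  [[0, 0, -1], [0, 0, 0], 0],
  [[0, 0, -1], [0, 0, 0], 0],
  [[0, 0, -1], [0, 0, 0], 0],
  [[0, 0, -1], [0, 0, 0], 0],
  [[0, 0, -1], [0, 0, 0], 0],
  [[0, 0, -30], [0, 0, 0], 0],
  [[0, 0, -65], [0, 0, 0], 0],
  [[0, 0, -85], [0, 0, 0], 0],
  [[40, 40, -85], [0, 8, 0], 0],
  [[60, 80, -85], [0, 15, 0], 0],
  [[80, 120, -85], [0, 22, 0], 0],
  [[100, 160, -85], [0, 29, 0], 0],
  [[120, 190, -85], [0, 32, 0], 0],
  [[120, 210, -85], [0, 32, 0], 0],
  [[120, 210, -85], [0, 32, 0], 0],
  [[120, 210, -85], [0, 32, 0], 0],
])

```text
clock: 37.5
ee_pos: [495.8, 323.3, 239.7]
tcp_rot: [[-1.0, 0.004, -0.002], [0.004, 1.0, 0.001], [0.002, 0.001, -1.0]]
ft_force: [-0.4, -0.0, 0.6]
grip_width: 42.6
```

Run:
```python
from h import *
t=snap('top','t12'); s=snap('scene','s12')
a=t['color'][165:325,325:525];b=s['color'][150:310,260:460]
cv2.imwrite('pics/c14.png',cv2.resize(np.hstack([a,b]),(800,320),interpolation=cv2.INTER_CUBIC))
mv([430,300,300])
```

```text
t 37.6 at [496.5 321.2 241.2] g 42.7 F [ 0.3  0.3 -0.8] -> shift [ 66.3 -21.6 -58.9] rot [ 0.1  0.  -0.4]
```

View pics/c14.png

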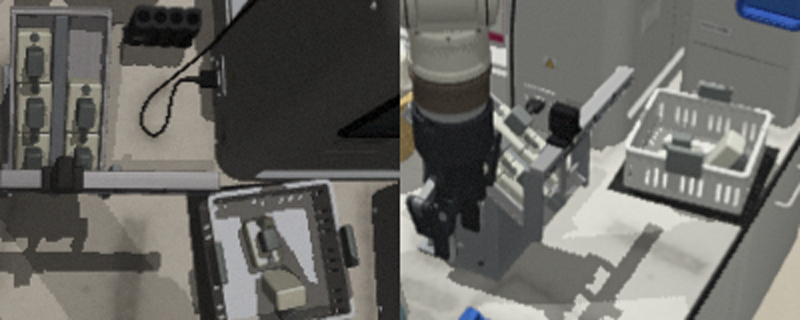

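Run:
```python
from h import *
T=load('t12'); g=lambda x,y,z:onz(T,325+x/2,165+y/2,z)
print(np.mean([g(*q,72) for q in [(206,197),(330,181),(356,306),(228,326)]],0), 'tabs', g(218,262,95),g(350,245,95))
a=cv2.imread('pics/top0.png').astype(int);b=cv2.imread('pics/t12.png').astype(int);d=np.abs(a-b).max(2)
print('grip',d[242:262,346:372].mean(),'stay',d[205:240,360:375].mean(),'noise',d[400:440,100:300].mean(),'timer',d[295:320,163:185].mean(),'marker',d[300:345,188:222].mean())
from workcell import close_job
print(close_job())
```

```text
[ 436.025 -191.      72.   ] tabs [ 422.7 -108.5   95. ] [ 441.7 -269.2   95. ]
grip 9.746153846153845 stay 13.302857142857142 noise 28.938 timer 9.030909090909091 marker 21.613071895424838
the job is handed in; nothing more can be done
None
```

The job is handed in. All the steps were carried out at 37.6 s of the 210 s, and no verdict came back.

**What I did**
- **Basket out:** I stood it under the left lane, with its middle about 77 mm in front of the lip and 30 mm left of the chute's middle.
- **Gate:** I slid it about 60 mm to the second mark. Both old cartridges dropped into the basket, and I pushed the gate back until it pressed on its end stop.
- **Basket back:** I set it on the mat with both old cartridges inside.
- **Fresh cartridges:** All three found on the bench are in the left lane, rib up. I left the blue look-alike alone.

**Last checks**
- **Final picture:** It showed three cartridges in the left lane, two in the right lane, and the gate grip where it started. It also showed both old cartridges in the basket on the mat.
- **Basket position:** Its middle measured (436, -191) from the rim, and about the same from the tabs. The mat's centre was about (431, -195), so it is within about 10 mm.

**What was not clean**
- **Bystander check:** Comparing the first and last pictures in brightness gave no clear answer. The right-lane cartridges, timer and marker differed by 13, 9 and 22 levels, and a floor patch I used as reference also differed by 29. The right-lane cartridges look unmoved. I did not measure the timer, marker and cassette, but no move was aimed near them.
- **Shallow grips:** The second and third fresh cartridges were gripped 5–7 mm higher on the rib than the first.
- **Contact force:** Setting down the second cartridge reached about 22 N.
- **Pictures:** I viewed 19, five over the budget of 14.

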